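# Load a plant-feed tube and tamp it home

## Task

Lift the tall pressed plant-feed plug out of the mould and drop it upright into the clear feeder tube, where an older plug is stuck part-way down. Then take the wooden tamping rod and push the two plugs down together until they bottom out firmly, and stand the rod back in the drain hole of the upturned flower pot. Leave the short plug, the mister, the saucers and the brush where they are.

Things in the scene. Friction and masses are not known exactly. Their poses are not given: they have to be found in the camera images.
- mould: grey plastic press mould, fixed, 70 (x) x 140 (y) x 22 mm high, with a 16 mm lug 10 mm high at each y end; origin at the centre of its underside. Two open round cavities, 25 mm across and 14 mm deep, lie 32 mm either side of its centre along its own y axis; the tall plug stands in one, the short plug in the other, either way round.
- plug_mid (a point): centre (half-way up) of the tall plug: loose brown pressed cylinder, 22 mm across, 48 mm tall, 20 g, axis z; standing in its cavity it rises 34 mm above the mould's top, 8 mm of mould lying under it. It lifts straight up with 1.5 mm of play all round.
- stub_mid (a point): centre of the short plug, 22 mm across, 19 mm tall, in the other cavity of the mould and rising 5 mm above the mould's top; to be left there.
- tube: clear feeder tube, upright and fixed on a white round foot 90 mm across; origin at the centre of its underside, z up. Inner floor 15 mm above the origin, bore 26 mm, outside 33 mm, flaring from 150 mm up to a funnel mouth at 165 mm, 54 mm outside and about 47 mm inside.
- tube_mouth (a point): centre of the tube's funnel mouth, at the height of its rim, 165 mm above the work surface.
- stuck (a joint): how far the older plug stuck in the tube has been pushed down, in m: starts between 0 and 0.015, 0.045 is bottomed out on the tube's floor. It holds by friction, moves when pushed with about 5 N, does not spring back, and cannot tilt.
- stuck_top (a point): centre of the top face of the stuck plug (22 mm across, 48 mm tall); 63 mm above the underside of the tube when bottomed out, so that the top of the tall plug on it then lies 111 mm above it.
- pot: upturned terracotta flower pot, fixed, 108 mm high, 112 mm across at the table, 80 mm at the top; origin at the centre of its underside.
- pot_hole (a point): centre of the round drain hole (26 mm across) in the pot's top, at the height of the top, 108 mm above the work surface.
- rod_grip (a point): centre of the round handle of the wooden tamping rod (90 g): handle 24 mm across, 80 mm long, upright, z up along the rod. Below it a flange 42 mm across, 8 mm thick, 48 to 40 mm below this point; below the flange a shank 16 mm across and 95 mm long, its flat foot 143 mm below this point. The rod stands in the pot's drain hole, the flange resting on the pot's top.
- rod_flange (a point): centre of the underside of the rod's flange, 48 mm below rod_grip; it rests level with pot_hole.
- mister_mid (a point): middle of a glass plant mister, 76 mm across, 165 mm tall, standing at the left; a bystander.
- saucers_mid (a point): middle of a stack of plastic saucers, 120 mm across, 42 mm high, at the right; a bystander.
- brush_grip (a point): handle of a wooden-handled brush lying at the far side of the work; a bystander.
Not all that is in view belongs to the job. Leave any blue or yellow look-alike of the pot alone.

How it is judged:
On the way, in this order (a step that is already met when the one before it is completed fails the run):
1. the tall plug is lifted clear of the mould (z of plug_mid in the frame of mould above 0.05 m), for 0.1 s.
2. the tall plug stands released and upright in the tube (horizontal distance between plug_mid and tube_mouth below 0.006 m and z of plug_mid in the frame of tube below 0.14 m and angle between plug_mid's own z axis and vertical below 0.2 rad and contact force between the fingers and plug below 0.1 N), for 0.1 s.
3. the rod presses the plugs firmly (over 3 N) on the bottom of the tube (value of joint stuck above 0.043 m and z of plug_mid in the frame of tube below 0.09 m and contact force between rod and plug above 3 N), for 0.05 s.
At the end, for the whole second after the job is handed in: stuck plug within 2 mm of the tube's bottom; tall plug upright on it (centre at most 90 mm above the tube's underside, within 6 mm of its axis); rod upright (0.1 rad) in the pot's hole (within 10 mm), flange resting on the pot (within 5 mm) (value of joint stuck above 0.043 m and horizontal distance between plug_mid and tube_mouth below 0.006 m and z of plug_mid in the frame of tube below 0.09 m and angle between plug_mid's own z axis and vertical below 0.2 rad and horizontal distance between rod_flange and pot_hole below 0.01 m and angle between rod_grip's own z axis and vertical below 0.1 rad and z of rod_flange in the frame of pot between 0.103 and 0.113 m); the robot touches nothing.
It fails at once if the short plug taken from its cavity (distance of stub_mid from where it was at the start of the episode above 0.015 m).
It fails at once if the mister, the saucers or the brush shifted by more than 30 mm (distance of any of mister_mid, saucers_mid, brush_grip from where it was at the start of the episode above 0.03 m).
It also fails if it takes over 70 s, if anything falls off the work surface, if the arm or the gripper's body presses on something with over 40 N, if the wrist force passes 120 N, or if a joint passes its speed limit or range.

## Robot

A 7-joint arm with a two-finger parallel gripper is mounted at the origin on the work surface. World frame = base frame: x ahead of the robot, y to its left, z up, the work surface at z = 0. Lengths are in m, angles in rad, forces in N, time in s.
With the tool pointing down it reaches from about 0.4 to 0.875 m from the base axis. Payload 4.4 kg.
Tool frame: the origin (TCP) lies midway between the tips of the shut fingers; the grasp point (between the pads) lies 19 mm behind it (robot.grasp_offset is the distance from the TCP to the grasp point, in m); z points along the fingers, y is the direction in which the jaws open and shut (so a half turn about z gives the same grasp; the last joint's range is limited). The gripper opens to 85 mm and grips with 20 to 120 N. Pads are 22 mm wide; open, the fingers measure 114 mm over their backs; the gripper's body (76 mm by 85 mm) begins 54 mm behind the grasp point. The pads swing forward as they close: fully open they stand 13 mm farther back than shut.
Start: joints at [-1.287, 0.628, 0.038, 1.517, -0.027, 0.996, -0.02], TCP at [0.223, 0.611, 0.231] pointing down, gripper open.
Joint ranges: [-3.06, 3.06], [-0.37, 2.12], [-1.25, 1.32], [0.18, 2.47], [-1.1, 4.24], [0.23, 1.98], [-2.94, 2.94]. Speed limits (rad/s): [2.57, 2.57, 3.14, 3.14, 3.14, 3.14, 3.14].

## Interface

Orientations are given as a rotation vector (axis times angle).
In Python, from rig import robot gives the robot as it stands. The module is installed in compiled form; this text tells all that it offers.
- The arm moves only by the tool arm_command, never from a script. Its argument "plan" is a list of rows, each an object of numbers: "dx", "dy", "dz": the shift along the tool's x, y, z in cm; "rx", "ry", "rz": the turn, a rotation vector about the tool's x, y, z in degrees. A call has 1 to 20 rows; each row shifts and turns the pose as measured when the row begins, along the tool's axes as they then stand; what a row does not reach is not made up. A row lasts 1/12 s, in which the tool goes at most 41.7 mm and 7.16 degrees, less where a joint would pass 70% of its speed; a pose out of reach is approached as far as the arm can. A call with a gripper value outside its range is refused whole. "claw" is the closure, from -1 (fully open) to 1 (shut), set as the call begins (left out, the last holds). The fingers move at their own pace and stop on an object; "force" is the grip in N (left out, the last holds). Time passes only in rows, so rows that do not move let the fingers close. It gives the time, the measured TCP pose, the force and the opening at its end, in the units of the state.
- robot.sense(): the state, without advancing time (a new reading comes with each control period).
- robot.read_camera(name): name is "scene" or "top" or "wrist"; returns a dict with "pixels" (420x560x3 uint8, blue, green, red), "range_z" (420x560 float32, m along the optical axis (not along the pixel's ray), 0 where there is no reading), "vertical_fov" (degrees; the focal length in pixels is half the picture's height over the tangent of half this angle, whatever the lens; pixels are square), "cx", "cy" (the principal point, pixels), "R" (3x3) and "t" (3): a world point X has camera coordinates R X + t; the wrist camera has in their place "T_tool_cam" (4x4, takes a point from camera to tool coordinates, whose origin is the TCP and whose axes are the flange's). Camera axes: x right, y down, z forward; pixel columns grow to the right and rows downward; lengths in m; the calibration is good to about 2 mm. The wrist camera is an equidistant fisheye: a pixel r from the principal point sees the ray r / f radians off the axis. A picture is of the moment at which its call begins: read the wrist's pose just before it.
- robot.sign_off(): hands the job in, once; it reports no verdict.
The state is a dict: "t": time; "joints": joint angles; "qd": joint speeds; "tau": joint torques, N m; "tool_pos": TCP position; "tcp_rot": TCP orientation; "ft_force": force on the tool from outside, world axes, zero at the start; "moment": the same for the moment, N m; "width": finger opening in m.
Only numpy, scipy, OpenCV 4.12 (cv2) and the standard library are available. Lean on these libraries where they do the work, as an engineer would, in place of code of your own. Each camera call takes 0.05 s, during which the arm holds its last target.

## Working session

There is one attempt and no reset: what is moved stays moved. The work goes in short steps, Python scripts to look and compute and a tool call to move; the robot and the scene stay as the last step left them, time stands still between calls to the robot, and variables do not carry over. Pictures are saved under pics/ and viewed, and the job is handed in when it is done.

Besides the shell and the picture viewer there is one more tool, called after "Emit:" by a JSON object that holds its "api" and its "payload", one argument or row to a line. arm_command: Moves the arm, as the interface text tells. Its arguments: {"type":"object","properties":{"plan":{"type":"array"},"claw":{"type":"number"},"force":{"type":"number"}},"required":["plan"]}

```bash
mkdir -p pics; ls; cat > h.py <<'E'
import numpy as np,cv2
from rig import robot
from scipy.spatial.transform import Rotation as Ro
def cam(n,save=None):
    c=robot.read_camera(n)
    if save: cv2.imwrite('pics/'+save+'.png',c['pixels']); np.savez('pics/'+save+'.npz',**{k:np.array(v) for k,v in c.items()})
    return c
def load(s): return np.load('pics/'+s+'.npz')
def foc(c): return 210/np.tan(np.radians(float(c['vertical_fov'])/2))
def cloud(c):
    f=foc(c);v,u=np.mgrid[0:420,0:560];z=c['range_z']
    P=np.stack([(u-c['cx'])/f*z,(v-c['cy'])/f*z,z],-1)
    W=(P-c['t'])@c['R']
    W[z<=0]=np.nan
    return W
E
python3 - <<'E'
from h import *
s=robot.sense()
for k,v in s.items(): print(k,np.round(v,3))
for n in ['scene','top','wrist']:
    c=cam(n,n+'0'); print(n,c['vertical_fov'],c['cx'],c['cy'], c['pixels'].shape)
    if n!='wrist': print(c['R'],c['t'])
    else: print(c['T_tool_cam'])
E
```

```text
pics
t 0.0
joints [-1.287  0.629  0.038  1.518 -0.027  0.996 -0.02 ]
qd [-0.001 -0.     0.001 -0.001  0.001  0.003 -0.   ]
tau [-0.0000e+00 -5.6341e+01  1.2260e+00 -1.9343e+01  1.1000e-02  1.0000e-02
  0.0000e+00]
tool_pos [0.222 0.61  0.23 ]
tcp_rot [-5.460e-01 -3.093e+00  3.000e-03]
ft_force [-0.022 -0.056 -0.186]
moment [-0.     0.045  0.002]
width 0.086
scene 52.217791845949506 278.32645679801055 210.5260967145929 (420, 560, 3)
[[-0.76057556  0.64906313  0.01555224]
 [ 0.54292693  0.64897522 -0.53297421]
 [-0.35602693 -0.39692343 -0.84598854]] [ 0.38094879 -0.21973379  1.79685214]
top 55.716026898018214 279.4123458484368 208.7899862265547 (420, 560, 3)
[[ 0.02547883 -0.99935642  0.02525017]
 [-0.99679646 -0.02731289 -0.0751719 ]
 [ 0.07581318 -0.02325398 -0.99685085]] [-0.03119393  0.5433018   1.20305434]
wrist 65.70646984690485 277.50376416436677 205.63360857155408 (420, 560, 3)
[[-3.18011958e-04 -9.55274780e-01 -2.95719451e-01  7.45288504e-02]
 [ 9.99999707e-01 -9.80211626e-05 -7.58741842e-04 -5.74219710e-04]
 [ 6.95820182e-04 -2.95719605e-01  9.55274532e-01 -1.42840803e-01]
 [ 0.00000000e+00  0.00000000e+00  0.00000000e+00  1.00000000e+00]]
```

View pics/scene0.png

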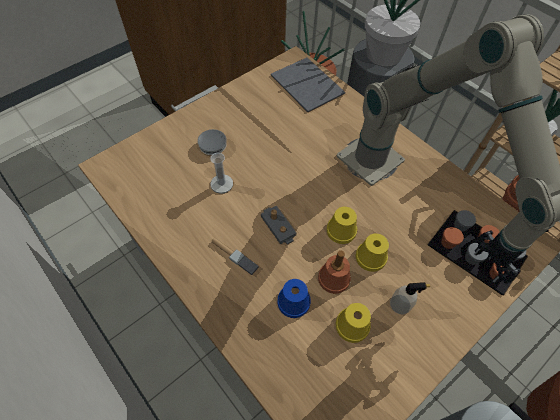

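View pics/top0.png

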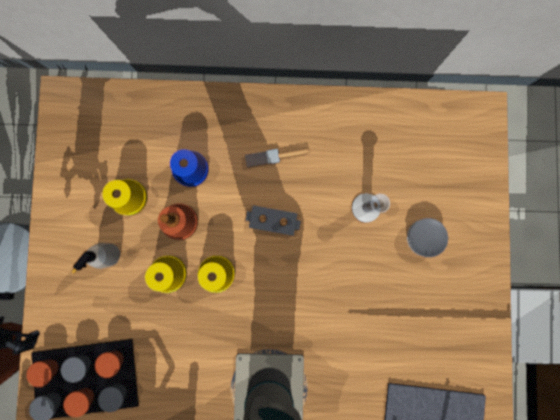

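View pics/wrist0.png

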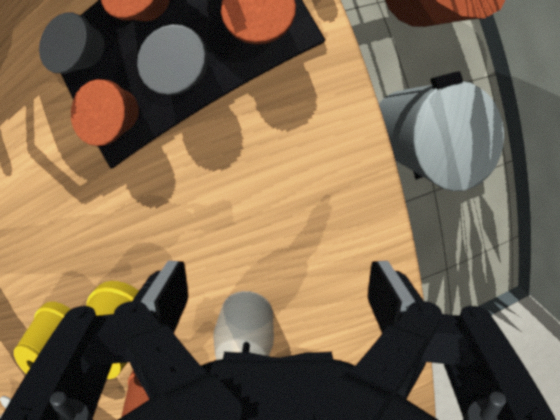

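The scene is clear. The terracotta pot with the rod is at top (177,221). The look-alikes are blue (189,167) and yellow (124,197), (165,275), (215,275). The mould is at (274,220) and the tube at (368,206). Next I'll measure these in enlarged crops.

```bash
python3 - <<'E'
from h import *
c=load('top0');im=c['pixels']
a=cv2.resize(im[195:245,145:305],None,fx=5,fy=5,interpolation=cv2.INTER_CUBIC)
b=cv2.resize(im[180:230,340:400],None,fx=5,fy=5,interpolation=cv2.INTER_CUBIC)
b=cv2.copyMakeBorder(b,0,0,0,500,cv2.BORDER_CONSTANT)
cv2.imwrite('pics/c1.png',np.vstack([a,b]))
s=load('scene0')['pixels']
a=cv2.resize(s[195:255,255:355][:,:],None,fx=5,fy=5,interpolation=cv2.INTER_CUBIC)
b=cv2.resize(s[140:200,200:240],None,fx=5,fy=5,interpolation=cv2.INTER_CUBIC)
d=cv2.resize(s[240:300,310:360],None,fx=5,fy=5,interpolation=cv2.INTER_CUBIC)
cv2.imwrite('pics/c2.png',np.vstack([np.hstack([a[:, :300],b,d])]))
W=cloud(c)
np.set_printoptions(precision=3,suppress=True)
for u,v in [(263,218),(284,222),(274,220),(252,217),(296,223),(170,215),(173,216),(177,221),(185,230),(378,204),(382,203),(361,207),(340,212),(280,157),(100,255),(427,238)]:
    print((u,v),W[v,u])
E
```

```text
(263, 218) [0.514 0.033 0.024]
(284, 222) [ 0.502 -0.031  0.058]
(274, 220) [ 0.509 -0.001  0.02 ]
(252, 217) [0.516 0.066 0.026]
(296, 223) [ 0.502 -0.07   0.012]
(170, 215) [0.508 0.281 0.163]
(173, 216) [0.507 0.281 0.132]
(177, 221) [0.494 0.273 0.114]
(185, 230) [0.47  0.257 0.078]
(378, 204) [ 0.56  -0.301  0.097]
(382, 203) [ 0.559 -0.301  0.139]
(361, 207) [ 0.557 -0.272  0.012]
(340, 212) [ 0.541 -0.208 -0.003]
(280, 157) [ 0.707 -0.015  0.014]
(100, 255) [0.394 0.485 0.107]
(427, 238) [ 0.466 -0.471  0.031]
```

View pics/c1.png

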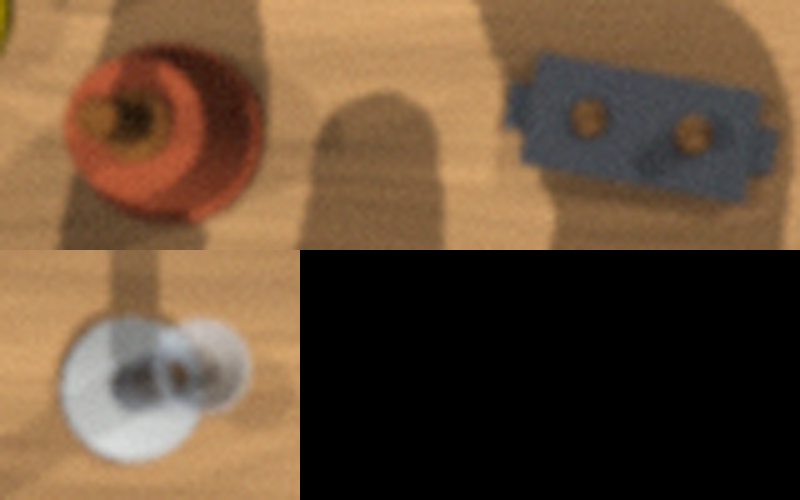

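View pics/c2.png

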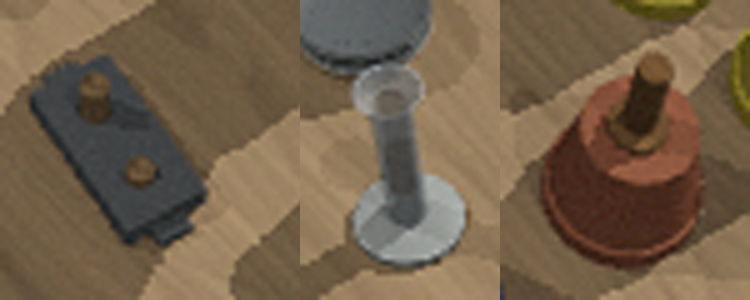

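```bash
cat >> h.py <<'E'
def pix(c,u,v,z):
    f=foc(c);d=np.array([(u-c['cx'])/f,(v-c['cy'])/f,1.]);o=-c['R'].T@c['t'];d=c['R'].T@d
    return o+d*(z-o[2])/d[2]
def wcloud_ray(c,u,v):
    f=foc(c);x=u-c['cx'];y=v-c['cy'];r=np.hypot(x,y);th=r/f
    s=np.where(r>1e-9,np.sin(th)/np.maximum(r,1e-9),0)
    return np.stack([s*x,s*y,np.cos(th)],-1)
def wpose(s):
    T=np.eye(4);T[:3,:3]=Ro.from_rotvec(s['tcp_rot']).as_matrix();T[:3,3]=s['tool_pos'];return T
def wpix(c,T,u,v,z):
    M=T@c['T_tool_cam'];d=M[:3,:3]@wcloud_ray(c,u,v);o=M[:3,3];return o+d*(z-o[2])/d[2]
def local(T,p):  # desired world displacement in tool axes, cm
    return T[:3,:3].T@(np.asarray(p)-T[:3,3])*100
E
python3 - <<'E'
from h import *
np.set_printoptions(precision=4,suppress=True)
t=load('top0');s=load('scene0')
print('plug top',pix(t,145+692/5,195+134/5,.056),pix(s,255+96/5,195+82/5,.056))
print('stub top',pix(t,145+588/5,195+118/5,.027),pix(s,255+140/5,195+165/5,.027))
print('rod top',pix(t,145+98/5,195+116/5,.196),pix(s,310+(657-500)/5,240+65/5,.196))
print('pot top',pix(t,145+140/5,195+118/5,.108))
print('mouth',pix(t,340+203/5,180+115/5,.165),pix(s,200+(390-300)/5,140+92/5,.165))
print('foot',pix(t,340+132/5,180+(390-250)/5,.012),pix(s,200+(410-300)/5,140+218/5,.012))
st=robot.sense();T=wpose(st);print(T)
E
```

```text
plug top [ 0.5027 -0.0289  0.056 ] [ 0.4986 -0.0275  0.056 ]
stub top [0.512  0.0339 0.027 ] [0.5084 0.0347 0.027 ]
rod top [0.4977 0.2868 0.196 ] [0.4939 0.291  0.196 ]
pot top [0.5012 0.2862 0.108 ]
mouth [ 0.5564 -0.29    0.165 ] [ 0.5533 -0.2836  0.165 ]
foot [ 0.5545 -0.2884  0.012 ] [ 0.5554 -0.2808  0.012 ]
[[-0.9394  0.3427 -0.0005  0.2226]
 [ 0.3427  0.9394 -0.0013  0.6102]
 [-0.     -0.0014 -1.      0.2306]
 [ 0.      0.      0.      1.    ]]
```

Emit:
{"api": "arm_command", "payload": {
  "plan": [
    {"dz": -3,"rz": 7},
    {"dz": -3,"rz": 7},
    {"dz": -3,"rz": 7},
    {"dz": -2,"rz": 7},
    {"rz": 7},
    {"rz": 7},
    {"rz": 7},
    {"rz": 7},
    {"rz": 7},
    {"rz": 7}
  ],
  "claw": -0.2,
  "force": 30
}}

```text
invalid input at $.plan[0]: expected keys dx, dy, dz, rx, ry, rz
```

```bash
cat > go.py <<'E'
import sys
from h import *
np.set_printoptions(precision=3,suppress=True)
s=robot.sense();T=wpose(s)
print('t',s['t'],'pos',s['tool_pos'],'w',s['width'],'F',s['ft_force']);print('R',T[:3,:3].tolist() if 0 else np.round(T[:3,:3],4).tolist(),'q',s['joints'])
if len(sys.argv)>3: print('local cm',local(T,[float(a) for a in sys.argv[1:4]]))
E
python3 go.py 0.48 -0.03 0.30
```

```text
t 0.15 pos [0.223 0.61  0.231] w 0.08540334138837322 F [-0.073 -0.581 -0.115]
R [[-0.9394, 0.3427, -0.0005], [0.3427, 0.9394, -0.0013], [-0.0, -0.0014, -1.0]] q [-1.287  0.629  0.038  1.518 -0.027  0.996 -0.02 ]
local cm [-46.125 -51.331  -6.865]
```

All six keys are required in each row.

Emit:
{"api": "arm_command", "payload": {
  "plan": [
    {"dx": 0,"dy": 0,"dz": -3,"rx": 0,"ry": 0,"rz": 7},
    {"dx": 0,"dy": 0,"dz": -3,"rx": 0,"ry": 0,"rz": 7},
    {"dx": 0,"dy": 0,"dz": -3,"rx": 0,"ry": 0,"rz": 7},
    {"dx": 0,"dy": 0,"dz": -2,"rx": 0,"ry": 0,"rz": 7},
    {"dx": 0,"dy": 0,"dz": 0,"rx": 0,"ry": 0,"rz": 7},
    {"dx": 0,"dy": 0,"dz": 0,"rx": 0,"ry": 0,"rz": 7},
    {"dx": 0,"dy": 0,"dz": 0,"rx": 0,"ry": 0,"rz": 7},
    {"dx": 0,"dy": 0,"dz": 0,"rx": 0,"ry": 0,"rz": 7},
    {"dx": 0,"dy": 0,"dz": 0,"rx": 0,"ry": 0,"rz": 7},
    {"dx": 0,"dy": 0,"dz": 0,"rx": 0,"ry": 0,"rz": 7},
    {"dx": 0,"dy": 0,"dz": 0,"rx": 0,"ry": 0,"rz": 0}
  ],
  "claw": -0.2,
  "force": 30
}}

```text
t: 1.07
tool_pos: [0.2216, 0.608, 0.3418]
tcp_rot: [2.255, 2.182, -0.016]
ft_force: [0.2, -0.5, 1.1]
width: 0.0514
```

```bash
python3 go.py 0.50 -0.03 0.30
```

```text
t 1.0667 pos [0.222 0.608 0.342] w 0.05141418674131851 F [ 0.163 -0.49   1.12 ]
R [[0.0331, 0.9994, -0.0048], [0.9994, -0.0332, -0.0098], [-0.01, -0.0044, -0.9999]] q [-1.477  0.565  0.378  1.364 -0.209  1.263 -1.12 ]
local cm [-62.799  29.958   4.679]
```

Emit:
{"api": "arm_command", "payload": {
  "plan": [
    {"dx": -3.5,"dy": 1.67,"dz": 0,"rx": 0,"ry": 0,"rz": 0},
    {"dx": -3.5,"dy": 1.67,"dz": 0,"rx": 0,"ry": 0,"rz": 0},
    {"dx": -3.5,"dy": 1.67,"dz": 0,"rx": 0,"ry": 0,"rz": 0},
    {"dx": -3.5,"dy": 1.67,"dz": 0,"rx": 0,"ry": 0,"rz": 0},
    {"dx": -3.5,"dy": 1.67,"dz": 0,"rx": 0,"ry": 0,"rz": 0},
    {"dx": -3.5,"dy": 1.67,"dz": 0,"rx": 0,"ry": 0,"rz": 0},
    {"dx": -3.5,"dy": 1.67,"dz": 0,"rx": 0,"ry": 0,"rz": 0},
    {"dx": -3.5,"dy": 1.67,"dz": 0,"rx": 0,"ry": 0,"rz": 0},
    {"dx": -3.5,"dy": 1.67,"dz": 0,"rx": 0,"ry": 0,"rz": 0},
    {"dx": -3.5,"dy": 1.67,"dz": 0,"rx": 0,"ry": 0,"rz": 0},
    {"dx": -3.5,"dy": 1.67,"dz": 0,"rx": 0,"ry": 0,"rz": 0},
    {"dx": -3.5,"dy": 1.67,"dz": 0,"rx": 0,"ry": 0,"rz": 0},
    {"dx": -3.5,"dy": 1.67,"dz": 0,"rx": 0,"ry": 0,"rz": 0},
    {"dx": -3.5,"dy": 1.67,"dz": 0,"rx": 0,"ry": 0,"rz": 0},
    {"dx": -3.5,"dy": 1.67,"dz": 0,"rx": 0,"ry": 0,"rz": 0},
    {"dx": -3.5,"dy": 1.67,"dz": 0,"rx": 0,"ry": 0,"rz": 0},
    {"dx": 0,"dy": 0,"dz": 0,"rx": 0,"ry": 0,"rz": 0}
  ]
}}

```text
t: 2.48
tool_pos: [0.4952, 0.0247, 0.3416]
tcp_rot: [2.165, 2.267, -0.019]
ft_force: [0.2, -0.6, 0.9]
width: 0.0514
```

```bash
python3 go.py 0.502 -0.03 0.20
```

```text
t 2.4833 pos [0.495 0.025 0.342] w 0.05139344475594213 F [ 0.183 -0.574  0.898]
R [[-0.046, 0.9989, -0.0036], [0.9989, 0.046, -0.0133], [-0.0131, -0.0042, -0.9999]] q [-0.537  0.327  0.575  1.784 -0.183  1.091  0.146]
local cm [-5.309  0.491 14.23 ]
```

Emit:
{"api": "arm_command", "payload": {
  "plan": [
    {"dx": -1.8,"dy": 0.15,"dz": 3.5,"rx": -0.24,"ry": 0.75,"rz": 0},
    {"dx": -1.8,"dy": 0.15,"dz": 3.5,"rx": 0,"ry": 0,"rz": 0},
    {"dx": -1.7,"dy": 0.15,"dz": 3.5,"rx": 0,"ry": 0,"rz": 0},
    {"dx": 0,"dy": 0,"dz": 0,"rx": 0,"ry": 0,"rz": 0},
    {"dx": 0,"dy": 0,"dz": 0,"rx": 0,"ry": 0,"rz": 0}
  ]
}}

```text
t: 2.9
tool_pos: [0.5054, -0.0313, 0.2365]
tcp_rot: [2.154, 2.281, 0.008]
ft_force: [-0.0, 0.5, 1.2]
width: 0.0512
```

```bash
python3 go.py 0.502 -0.03 0.15; python3 -c "
from h import *
cam('wrist','w1')"
```

```text
t 2.9 pos [ 0.505 -0.031  0.236] w 0.051216657623496226 F [-0.005  0.539  1.22 ]
R [[-0.057, 0.9984, 0.0065], [0.9984, 0.057, 0.0008], [0.0004, 0.0065, -1.0]] q [-0.354  0.457  0.519  1.921 -0.302  0.834  0.382]
local cm [ 0.15  -0.387  8.645]
```

View pics/w1.png

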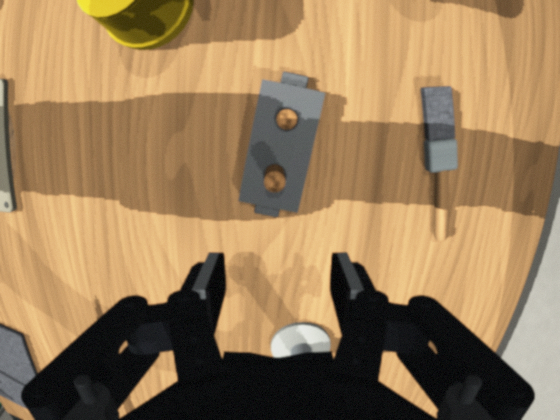

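```bash
python3 - <<'E'
from h import *
np.set_printoptions(precision=4,suppress=True)
c=load('w1');s=robot.sense();T=wpose(s)
im=c['pixels'];cv2.imwrite('pics/c3.png',cv2.resize(im[65:225,225:345],None,fx=3.7,fy=3.7,interpolation=cv2.INTER_CUBIC))
print(c['range_z'][181,275],c['range_z'][119,287])
E
```

```text
0.33047554 0.33988228
```

View pics/c3.png

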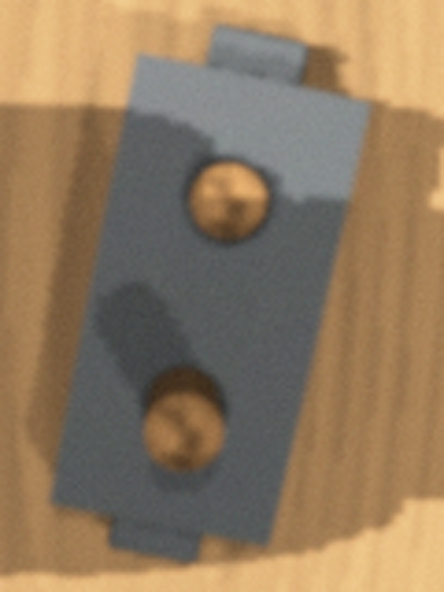

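```bash
python3 - <<'E'
from h import *
np.set_printoptions(precision=4,suppress=True)
c=load('w1');s=robot.sense();T=wpose(s)
g=lambda x,y,z:wpix(c,T,225+x/3.7,65+y/3.7,z)
p=g(183,430,.056);q=g(229,201,.027)
print(p,q,np.linalg.norm((p-q)[:2]))
cs=np.array([g(x,y,.022) for x,y in [(135,55),(370,103),(270,543),(52,500)]]);print(cs,cs.mean(0),np.linalg.norm(cs[0]-cs[1]),np.linalg.norm(cs[1]-cs[2]))
ax=(cs[0]+cs[1]-cs[2]-cs[3]);ax/=np.linalg.norm(ax)
print(cs.mean(0)-.032*ax,cs.mean(0)+.032*ax)
for P in (p,): print(local(T,[p[0],p[1],.12]))
E
```

```text
[ 0.5035 -0.0309  0.056 ] [0.5133 0.0315 0.027 ] 0.06324790680908798
[[ 0.4836  0.0733  0.022 ]
 [ 0.5532  0.0637  0.022 ]
 [ 0.5331 -0.0734  0.022 ]
 [ 0.4644 -0.0631  0.022 ]] [0.5086 0.0001 0.022 ] 0.07018209616416513 0.1385211918004785
[ 0.504  -0.0315  0.022 ] [0.5131 0.0318 0.022 ]
[ 0.0393 -0.2096 11.6546]
```

Emit:
{"api": "arm_command", "payload": {
  "plan": [
    {"dx": 0,"dy": -0.2,"dz": 3,"rx": 0.37,"ry": 0,"rz": 0},
    {"dx": 0,"dy": 0,"dz": 3,"rx": 0,"ry": 0,"rz": 0},
    {"dx": 0,"dy": 0,"dz": 3,"rx": 0,"ry": 0,"rz": 0},
    {"dx": 0,"dy": 0,"dz": 3,"rx": 0,"ry": 0,"rz": 0},
    {"dx": 0,"dy": 0,"dz": 1.5,"rx": 0,"ry": 0,"rz": 0},
    {"dx": 0,"dy": 0,"dz": 0,"rx": 0,"ry": 0,"rz": 0},
    {"dx": 0,"dy": 0,"dz": 0,"rx": 0,"ry": 0,"rz": 0}
  ]
}}

```text
t: 3.53
tool_pos: [0.5158, -0.0205, 0.1084]
tcp_rot: [2.121, 2.301, 0.034]
ft_force: [0.3, -0.6, 0.4]
width: 0.0513
```

```bash
python3 go.py 0.5037 -0.031 0.030
```

```text
t 3.5333 pos [ 0.516 -0.02   0.108] w 0.05126622924538455 F [ 0.255 -0.589  0.443]
R [[-0.0811, 0.9964, 0.0235], [0.9967, 0.0809, 0.0077], [0.0058, 0.024, -0.9997]] q [-0.25   0.646  0.361  2.029 -0.46   0.521  0.525]
local cm [-0.997 -1.474  7.799]
```

```bash
cat >> go.py <<'E'
z=T[:3,2];w=np.cross(z,[0,0,-1]);print('tilt fix deg',np.degrees(T[:3,:3].T@w))
E
python3 go.py
```

```text
t 3.5333 pos [ 0.516 -0.02   0.108] w 0.05126622924538455 F [ 0.255 -0.589  0.443]
R [[-0.0811, 0.9964, 0.0235], [0.9967, 0.0809, 0.0077], [0.0058, 0.024, -0.9997]] q [-0.25   0.646  0.361  2.029 -0.46   0.521  0.525]
tilt fix deg [ 1.376 -0.33  -0.   ]
```

Emit:
{"api": "arm_command", "payload": {
  "plan": [
    {"dx": -1.0,"dy": -1.47,"dz": 0,"rx": 1.38,"ry": -0.33,"rz": 0},
    {"dx": 0,"dy": 0,"dz": 0,"rx": 0,"ry": 0,"rz": 0},
    {"dx": 0,"dy": 0,"dz": 0,"rx": 0,"ry": 0,"rz": 0}
  ]
}}

```text
t: 3.78
tool_pos: [0.5039, -0.0309, 0.1125]
tcp_rot: [2.122, 2.312, 0.006]
ft_force: [0.6, 0.6, -0.4]
width: 0.0513
```

```bash
python3 go.py 0.5037 -0.031 0.030
```

```text
t 3.7833 pos [ 0.504 -0.031  0.112] w 0.05132651667020501 F [ 0.586  0.584 -0.385]
R [[-0.0857, 0.9963, 0.0051], [0.9963, 0.0857, 0.0001], [-0.0003, 0.0051, -1.0]] q [-0.246  0.636  0.376  2.04  -0.441  0.538  0.532]
local cm [-0.005 -0.061  8.246]
tilt fix deg [0.294 0.017 0.   ]
```

Emit:
{"api": "arm_command", "payload": {
  "plan": [
    {"dx": 0,"dy": -0.06,"dz": 1.2,"rx": 0.3,"ry": 0,"rz": 0},
    {"dx": 0,"dy": 0,"dz": 1.2,"rx": 0,"ry": 0,"rz": 0},
    {"dx": 0,"dy": 0,"dz": 1.2,"rx": 0,"ry": 0,"rz": 0},
    {"dx": 0,"dy": 0,"dz": 0,"rx": 0,"ry": 0,"rz": 0}
  ]
}}

```text
t: 4.12
tool_pos: [0.5065, -0.0311, 0.0779]
tcp_rot: [2.119, 2.31, 0.008]
ft_force: [-0.1, 0.5, -0.5]
width: 0.0514
```

```bash
python3 go.py 0.5037 -0.031 0.030
```

```text
t 4.1167 pos [ 0.507 -0.031  0.078] w 0.05137657409081956 F [-0.098  0.454 -0.503]
R [[-0.0861, 0.9963, 0.0084], [0.9963, 0.0861, -0.0005], [-0.0012, 0.0083, -1.0]] q [-0.209  0.693  0.324  2.055 -0.479  0.457  0.564]
local cm [ 0.04  -0.321  4.791]
tilt fix deg [ 0.475  0.067 -0.   ]
```

Emit:
{"api": "arm_command", "payload": {
  "plan": [
    {"dx": 0.04,"dy": -0.32,"dz": 0.6,"rx": 0.48,"ry": 0.07,"rz": 0},
    {"dx": 0,"dy": -0.06,"dz": 1,"rx": 0.08,"ry": 0,"rz": 0},
    {"dx": 0,"dy": -0.06,"dz": 1,"rx": 0.08,"ry": 0,"rz": 0},
    {"dx": 0,"dy": -0.06,"dz": 1,"rx": 0.08,"ry": 0,"rz": 0},
    {"dx": 0,"dy": -0.05,"dz": 0.9,"rx": 0.08,"ry": 0,"rz": 0},
    {"dx": 0,"dy": 0,"dz": 0,"rx": 0,"ry": 0,"rz": 0}
  ]
}}

```text
t: 4.62
tool_pos: [0.5013, -0.0312, 0.029]
tcp_rot: [-2.121, -2.312, 0.006]
ft_force: [0.1, 0.9, -0.1]
width: 0.0515
```

```bash
python3 go.py 0.5037 -0.031 0.030; python3 -c "
from h import *
cam('wrist','w2')"
```

```text
t 4.6167 pos [ 0.501 -0.031  0.029] w 0.051466509528336694 F [ 0.054  0.866 -0.146]
R [[-0.0861, 0.9963, -0.0056], [0.9963, 0.0861, -0.0004], [0.0001, -0.0056, -1.0]] q [-0.16   0.778  0.252  2.071 -0.521  0.358  0.601]
local cm [ 0.001  0.24  -0.106]
tilt fix deg [-0.323 -0.004  0.   ]
```

View pics/w2.png

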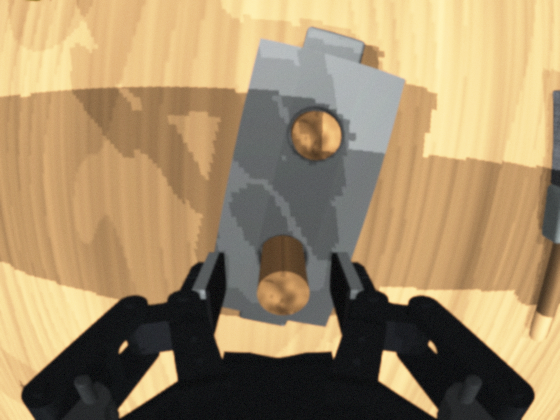

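Emit:
{"api": "arm_command", "payload": {
  "plan": [
    {"dx": 0,"dy": 0.24,"dz": -0.1,"rx": -0.3,"ry": 0,"rz": 0},
    {"dx": 0,"dy": 0,"dz": 0,"rx": 0,"ry": 0,"rz": 0}
  ]
}}

```text
t: 4.83
tool_pos: [0.5041, -0.0314, 0.0303]
tcp_rot: [2.124, 2.314, -0.0]
ft_force: [0.7, -0.3, 0.3]
width: 0.0512
```

Emit:
{"api": "arm_command", "payload": {
  "plan": [
    {"dx": 0,"dy": 0,"dz": 0,"rx": 0,"ry": 0,"rz": 0},
    {"dx": 0,"dy": 0,"dz": 0,"rx": 0,"ry": 0,"rz": 0},
    {"dx": 0,"dy": 0,"dz": 0,"rx": 0,"ry": 0,"rz": 0},
    {"dx": 0,"dy": 0,"dz": 0,"rx": 0,"ry": 0,"rz": 0},
    {"dx": 0,"dy": 0,"dz": 0,"rx": 0,"ry": 0,"rz": 0},
    {"dx": 0,"dy": 0,"dz": 0,"rx": 0,"ry": 0,"rz": 0}
  ],
  "claw": 1,
  "force": 30
}}

```text
t: 5.33
tool_pos: [0.5054, -0.0313, 0.032]
tcp_rot: [2.122, 2.313, 0.004]
ft_force: [-0.1, -0.0, -0.1]
width: 0.021
```

```bash
python3 go.py 0.5037 -0.031 0.030
```

```text
t 5.3333 pos [ 0.505 -0.031  0.032] w 0.020951155124863653 F [-0.121 -0.045 -0.082]
R [[-0.086, 0.9963, 0.0036], [0.9963, 0.086, -0.0002], [-0.0006, 0.0035, -1.0]] q [-0.161  0.772  0.253  2.068 -0.522  0.358  0.602]
local cm [ 0.042 -0.165  0.204]
tilt fix deg [0.203 0.032 0.   ]
```

Emit:
{"api": "arm_command", "payload": {
  "plan": [
    {"dx": 0,"dy": 0,"dz": -0.6,"rx": 0,"ry": 0,"rz": 0},
    {"dx": 0,"dy": 0,"dz": -0.8,"rx": 0,"ry": 0,"rz": 0},
    {"dx": 0,"dy": 0,"dz": -1,"rx": 0,"ry": 0,"rz": 0},
    {"dx": 0,"dy": 0,"dz": -1.5,"rx": 0,"ry": 0,"rz": 0},
    {"dx": 0,"dy": 0,"dz": -1.5,"rx": 0,"ry": 0,"rz": 0},
    {"dx": 0,"dy": 0,"dz": -1.5,"rx": 0,"ry": 0,"rz": 0},
    {"dx": 0,"dy": 0,"dz": -2,"rx": 0,"ry": 0,"rz": 0},
    {"dx": 0,"dy": 0,"dz": -2,"rx": 0,"ry": 0,"rz": 0},
    {"dx": 0,"dy": 0,"dz": -2,"rx": 0,"ry": 0,"rz": 0},
    {"dx": 0,"dy": 0,"dz": -2,"rx": 0,"ry": 0,"rz": 0},
    {"dx": 0,"dy": 0,"dz": -2,"rx": 0,"ry": 0,"rz": 0},
    {"dx": 0,"dy": 0,"dz": -2,"rx": 0,"ry": 0,"rz": 0},
    {"dx": 0,"dy": 0,"dz": -2,"rx": 0,"ry": 0,"rz": 0},
    {"dx": 0,"dy": 0,"dz": 0,"rx": 0,"ry": 0,"rz": 0}
  ]
}}

```text
t: 6.5
tool_pos: [0.5025, -0.0322, 0.2625]
tcp_rot: [2.124, 2.308, 0.011]
ft_force: [0.8, -0.4, 0.2]
width: 0.021
```

```bash
python3 go.py 0.555 -0.17 0.24;python3 -c "
from h import *
cam('wrist','w3')"
```

```text
t 6.5 pos [ 0.502 -0.032  0.263] w 0.020996583357955213 F [ 0.755 -0.405  0.213]
R [[-0.0826, 0.9965, 0.0084], [0.9966, 0.0826, 0.0015], [0.0008, 0.0084, -1.0]] q [-0.373  0.419  0.542  1.896 -0.277  0.891  0.388]
local cm [-14.168   4.078   2.279]
tilt fix deg [ 0.484 -0.044 -0.   ]
```

View pics/w3.png

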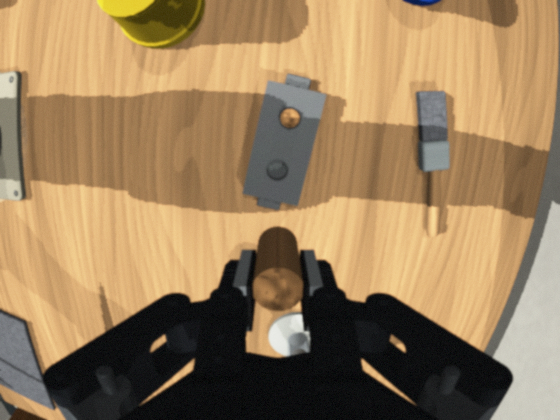

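```bash
python3 go.py 0.557 -0.40 0.28
```

```text
t 6.55 pos [ 0.502 -0.032  0.261] w 0.020906333567530088 F [-0.744 -0.722 -0.369]
R [[-0.0829, 0.9965, 0.0064], [0.9966, 0.0829, 0.0017], [0.0011, 0.0065, -1.0]] q [-0.373  0.421  0.541  1.899 -0.278  0.89   0.388]
local cm [-37.141   2.475  -1.918]
tilt fix deg [ 0.372 -0.065 -0.   ]
```

Emit:
{"api": "arm_command", "payload": {
  "plan": [
    {"dx": -2.5,"dy": 0.2,"dz": -0.3,"rx": 0.3,"ry": 0,"rz": 0},
    {"dx": -2.5,"dy": 0.2,"dz": -0.3,"rx": 0,"ry": 0,"rz": 0},
    {"dx": -2.5,"dy": 0.2,"dz": -0.3,"rx": 0,"ry": 0,"rz": 0},
    {"dx": -2.5,"dy": 0.2,"dz": -0.3,"rx": 0,"ry": 0,"rz": 0},
    {"dx": -2.5,"dy": 0.2,"dz": -0.3,"rx": 0,"ry": 0,"rz": 0},
    {"dx": -2.5,"dy": 0.2,"dz": -0.3,"rx": 0,"ry": 0,"rz": 0},
    {"dx": -2.5,"dy": 0.2,"dz": 0,"rx": 0,"ry": 0,"rz": 0},
    {"dx": -2.5,"dy": 0.2,"dz": 0,"rx": 0,"ry": 0,"rz": 0},
    {"dx": -2.5,"dy": 0.2,"dz": 0,"rx": 0,"ry": 0,"rz": 0},
    {"dx": -2.5,"dy": 0.2,"dz": 0,"rx": 0,"ry": 0,"rz": 0},
    {"dx": -2.5,"dy": 0.2,"dz": 0,"rx": 0,"ry": 0,"rz": 0},
    {"dx": -2.5,"dy": 0.2,"dz": 0,"rx": 0,"ry": 0,"rz": 0},
    {"dx": -2.5,"dy": 0.2,"dz": 0,"rx": 0,"ry": 0,"rz": 0},
    {"dx": -2.5,"dy": 0.2,"dz": 0,"rx": 0,"ry": 0,"rz": 0},
    {"dx": 0,"dy": 0,"dz": 0,"rx": 0,"ry": 0,"rz": 0},
    {"dx": 0,"dy": 0,"dz": 0,"rx": 0,"ry": 0,"rz": 0}
  ]
}}

```text
t: 7.88
tool_pos: [0.5504, -0.3852, 0.2639]
tcp_rot: [-2.101, -2.296, 0.006]
ft_force: [0.8, 0.2, -0.8]
width: 0.0213
```

```bash
python3 go.py 0.557 -0.29 0.27;python3 -c "
from h import *
np.save('pics/T4.npy',wpose(robot.sense()))
cam('wrist','w4')"
```

```text
t 7.8833 pos [ 0.55  -0.385  0.264] w 0.021262676574456903 F [ 0.844  0.248 -0.848]
R [[-0.0882, 0.9958, -0.0245], [0.9959, 0.0886, 0.0171], [0.0192, -0.0229, -0.9996]] q [ 0.3    0.697  0.507  1.385 -0.341  1.178  0.936]
local cm [ 9.436  1.483 -0.458]
tilt fix deg [-1.311 -1.101 -0.   ]
```

View pics/w4.png

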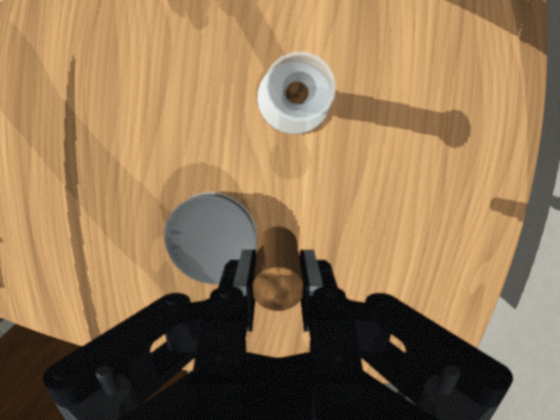

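```bash
python3 - <<'E'
from h import *
c=load('w4');im=c['pixels'];cv2.imwrite('pics/c4.png',cv2.resize(im[40:145,245:345],None,fx=5.5,fy=5.5,interpolation=cv2.INTER_CUBIC))
E
```

```text
(no output)
```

View pics/c4.png

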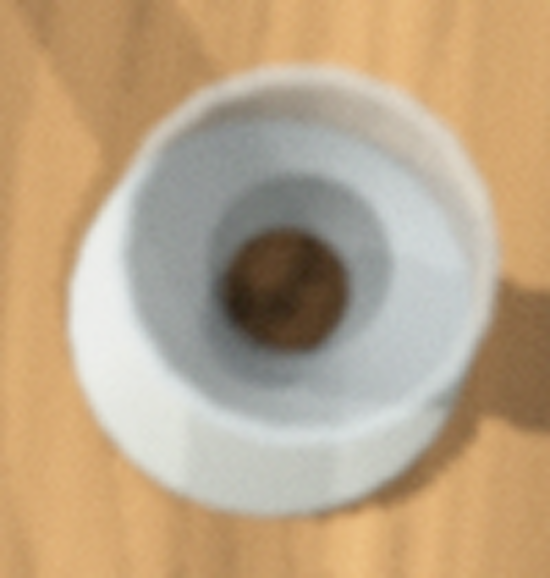

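```bash
python3 - <<'E'
from h import *
np.set_printoptions(precision=4,suppress=True)
c=load('w4');T=np.load('pics/T4.npy')
g=lambda x,y,z:wpix(c,T,245+x/5.5,40+y/5.5,z)
print(g(311,250,.165), g(124,250,.165)-g(498,250,.165),g(311,62,.165)-g(311,437,.165))
for z in(.09,.1,.108): print(z,g(286,291,z),np.linalg.norm(g(223,291,z)-g(350,291,z)))
v,u=40+291//5.5,245+286//5.5
print(c['range_z'][int(v),int(u)], (T@c['T_tool_cam'])[:3,3])
r=wcloud_ray(c,u,v);r=r/r[2]*c['range_z'][int(v),int(u)];M=T@c['T_tool_cam'];print(M[:3,:3]@r+M[:3,3])
# plug in hand: top
print(wpix(c,T,278,291,T[2,3]+.024))
E
```

```text
[ 0.558  -0.2908  0.165 ] [-0.0499 -0.0052  0.    ] [-0.0047  0.0514  0.    ]
0.09 [ 0.5575 -0.2915  0.09  ] 0.02223174721008688
0.1 [ 0.5572 -0.2922  0.1   ] 0.02153300933714893
0.108 [ 0.557  -0.2928  0.108 ] 0.020974019038798614
0.2936213 [ 0.5477 -0.3136  0.4082]
[ 0.5573 -0.2911  0.096 ]
[ 0.5517 -0.3861  0.2879]
```

Emit:
{"api": "arm_command", "payload": {
  "plan": [
    {"dx": 1.9,"dy": 0.3,"dz": 0,"rx": -1.3,"ry": -1.1,"rz": 0},
    {"dx": 1.9,"dy": 0.3,"dz": 0,"rx": 0,"ry": 0,"rz": 0},
    {"dx": 1.9,"dy": 0.3,"dz": 0,"rx": 0,"ry": 0,"rz": 0},
    {"dx": 1.9,"dy": 0.3,"dz": 0,"rx": 0,"ry": 0,"rz": 0},
    {"dx": 1.6,"dy": 0.3,"dz": 0,"rx": 0,"ry": 0,"rz": 0},
    {"dx": 0,"dy": 0,"dz": 0,"rx": 0,"ry": 0,"rz": 0},
    {"dx": 0,"dy": 0,"dz": 0,"rx": 0,"ry": 0,"rz": 0}
  ]
}}

```text
t: 8.52
tool_pos: [0.5536, -0.2799, 0.2612]
tcp_rot: [-2.11, -2.316, -0.001]
ft_force: [-0.4, -0.7, -0.2]
width: 0.0208
```

```bash
python3 go.py 0.5576 -0.291 0.20
```

```text
t 8.5167 pos [ 0.554 -0.28   0.261] w 0.020803764069035797 F [-0.411 -0.723 -0.207]
R [[-0.0928, 0.9957, -0.006], [0.9957, 0.0929, 0.0064], [0.007, -0.0054, -1.0]] q [ 0.117  0.607  0.519  1.57  -0.333  1.062  0.818]
local cm [-1.184  0.324  6.109]
tilt fix deg [-0.31  -0.399  0.   ]
```

Emit:
{"api": "arm_command", "payload": {
  "plan": [
    {"dx": -1.18,"dy": 0.32,"dz": 1,"rx": -0.3,"ry": -0.4,"rz": 0},
    {"dx": 0,"dy": 0,"dz": 1.2,"rx": 0,"ry": 0,"rz": 0},
    {"dx": 0,"dy": 0,"dz": 1.2,"rx": 0,"ry": 0,"rz": 0},
    {"dx": 0,"dy": 0,"dz": 0,"rx": 0,"ry": 0,"rz": 0},
    {"dx": 0,"dy": 0,"dz": 0,"rx": 0,"ry": 0,"rz": 0}
  ]
}}

```text
t: 8.93
tool_pos: [0.5568, -0.2955, 0.2233]
tcp_rot: [2.118, 2.318, -0.004]
ft_force: [1.1, 0.8, -0.5]
width: 0.0211
```

```bash
python3 go.py 0.5576 -0.291 0.168;python3 -c "
from h import *
cam('wrist','w5');cam('top','t5');cam('scene','s5')
t=load('t5')['pixels'][170:240,340:410];s=load('s5')['pixels'][110:200,190:260]
cv2.imwrite('pics/c5.png',np.hstack([cv2.resize(t,(400,400),interpolation=2),cv2.resize(s,(311,400),interpolation=2)]))"
```

```text
t 8.9333 pos [ 0.557 -0.296  0.223] w 0.02113026112800992 F [ 1.121  0.761 -0.462]
R [[-0.0902, 0.9959, -0.0006], [0.9959, 0.0902, -0.0029], [-0.0028, -0.0008, -1.0]] q [ 0.147  0.655  0.502  1.595 -0.356  0.984  0.851]
local cm [0.46  0.125 5.532]
tilt fix deg [-0.047  0.161 -0.   ]
```

View pics/w5.png

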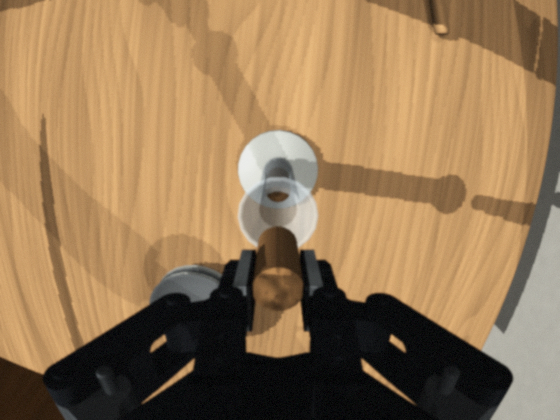

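View pics/c5.png

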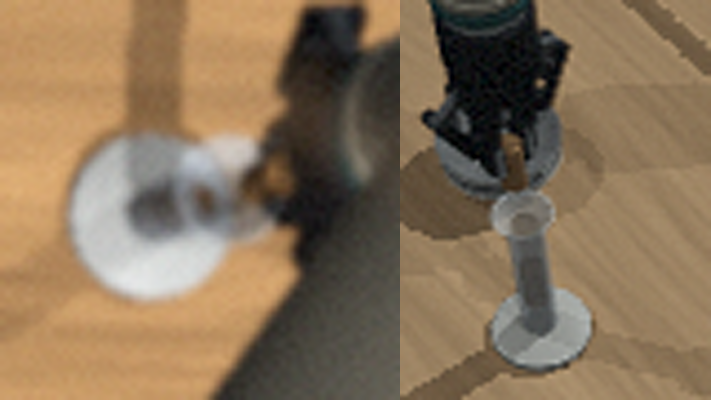

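```bash
python3 - <<'E'
from h import *
np.set_printoptions(precision=4,suppress=True)
c=load('w5');T=wpose(robot.sense());print(T[:3,3])
print(wpix(c,T,278,213,.165),wpix(c,T,238,213,.165),wpix(c,T,318,213,.165),wpix(c,T,278,178.5,.165))
im=c['pixels'];cv2.imwrite('pics/c6.png',cv2.resize(im[120:320,210:345],None,fx=3,fy=3,interpolation=2))
E
```

```text
[ 0.5573 -0.2952  0.2243]
[ 0.5575 -0.2885  0.165 ] [ 0.5313 -0.2909  0.165 ] [ 0.5838 -0.2862  0.165 ] [ 0.5554 -0.2655  0.165 ]
```

View pics/c6.png

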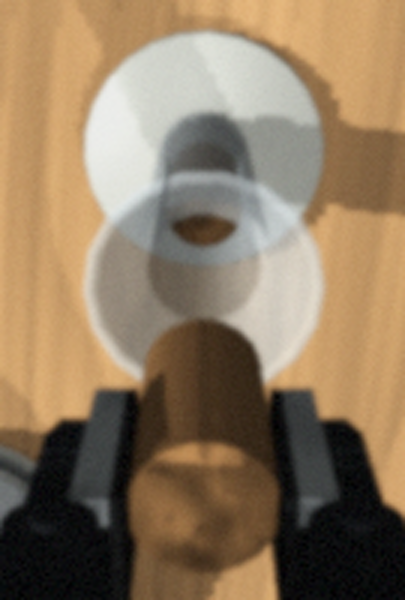

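```bash
python3 - <<'E'
from h import *
np.set_printoptions(precision=4,suppress=True)
c=load('w5');T=wpose(robot.sense())
print(T[:3,3],wpix(c,T,278,288,T[2,3]+.024),wpix(c,T,278,266,T[2,3]+.024),wpix(c,T,278,310,T[2,3]+.024), wpix(c,T,278,226.5,T[2,3]-.024))
E
python3 go.py 0.5576 -0.291 0.168
```

```text
[ 0.5573 -0.2952  0.2243] [ 0.5578 -0.2941  0.2483] [ 0.5568 -0.2834  0.2483] [ 0.5589 -0.3057  0.2483] [ 0.5571 -0.2844  0.2003]
t 9.0833 pos [ 0.557 -0.295  0.224] w 0.02070161862344458 F [-0.061 -0.256 -0.13 ]
R [[-0.091, 0.9959, 0.0007], [0.9958, 0.091, -0.0031], [-0.0031, 0.0004, -1.0]] q [ 0.146  0.653  0.502  1.594 -0.356  0.984  0.851]
local cm [0.429 0.062 5.629]
tilt fix deg [ 0.024  0.18  -0.   ]
```

Emit:
{"api": "arm_command", "payload": {
  "plan": [
    {"dx": 0.4,"dy": 0.06,"dz": 0.8,"rx": 0,"ry": 0.18,"rz": 0},
    {"dx": 0,"dy": 0,"dz": 0.8,"rx": 0,"ry": 0,"rz": 0},
    {"dx": 0,"dy": 0,"dz": 0.8,"rx": 0,"ry": 0,"rz": 0},
    {"dx": 0,"dy": 0,"dz": 0,"rx": 0,"ry": 0,"rz": 0},
    {"dx": 0,"dy": 0,"dz": 0,"rx": 0,"ry": 0,"rz": 0}
  ]
}}

```text
t: 9.5
tool_pos: [0.5584, -0.2912, 0.199]
tcp_rot: [2.116, 2.318, 0.003]
ft_force: [0.2, -0.3, -0.2]
width: 0.021
```

```bash
python3 go.py 0.5576 -0.2915 0.170
```

```text
t 9.5 pos [ 0.558 -0.291  0.199] w 0.02102998698289011 F [ 0.239 -0.262 -0.238]
R [[-0.0909, 0.9959, 0.0029], [0.9959, 0.0909, -0.0005], [-0.0007, 0.0029, -1.0]] q [ 0.15   0.678  0.486  1.624 -0.376  0.931  0.862]
local cm [-0.022 -0.086  2.901]
tilt fix deg [ 0.164  0.041 -0.   ]
```

Emit:
{"api": "arm_command", "payload": {
  "plan": [
    {"dx": 0,"dy": -0.08,"dz": 0.8,"rx": 0.1,"ry": 0,"rz": 0},
    {"dx": 0,"dy": 0,"dz": 0.8,"rx": 0,"ry": 0,"rz": 0},
    {"dx": 0,"dy": 0,"dz": 0,"rx": 0,"ry": 0,"rz": 0},
    {"dx": 0,"dy": 0,"dz": 0,"rx": 0,"ry": 0,"rz": 0}
  ]
}}

```text
t: 9.83
tool_pos: [0.5576, -0.2911, 0.1811]
tcp_rot: [2.117, 2.32, 0.0]
ft_force: [0.1, -0.2, -0.3]
width: 0.0208
```

```bash
python3 go.py 0.5576 -0.2915 0.170;python3 -c "
from h import *
cam('wrist','w6')"
```

```text
t 9.8333 pos [ 0.558 -0.291  0.181] w 0.020754170101029687 F [ 0.089 -0.242 -0.267]
R [[-0.0913, 0.9958, 0.0008], [0.9958, 0.0913, -0.0006], [-0.0007, 0.0007, -1.0]] q [ 0.156  0.698  0.476  1.641 -0.387  0.896  0.872]
local cm [-0.038  0.     1.114]
tilt fix deg [ 0.042  0.039 -0.   ]
```

View pics/w6.png

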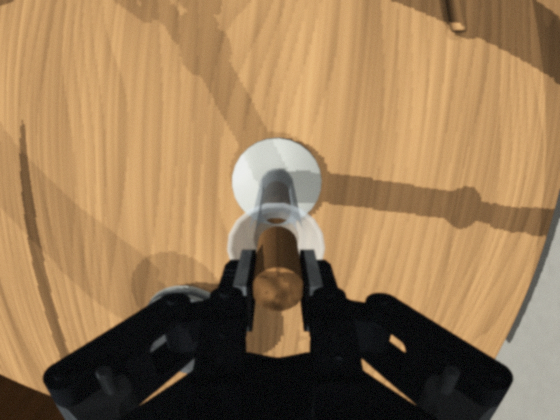

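The plug at (278,270) is centred in the mouth at (276,245). I'll keep going down.

Emit:
{"api": "arm_command", "payload": {
  "plan": [
    {"dx": -0.03,"dy": 0,"dz": 0.6,"rx": 0,"ry": 0,"rz": 0},
    {"dx": 0,"dy": 0,"dz": 0.5,"rx": 0,"ry": 0,"rz": 0},
    {"dx": 0,"dy": 0,"dz": 0,"rx": 0,"ry": 0,"rz": 0},
    {"dx": 0,"dy": 0,"dz": 0,"rx": 0,"ry": 0,"rz": 0}
  ]
}}

```text
t: 10.22
tool_pos: [0.5578, -0.2916, 0.1694]
tcp_rot: [2.116, 2.32, 0.0]
ft_force: [-0.5, 0.2, -0.3]
width: 0.0209
```

```bash
python3 go.py 0.5576 -0.2915 0.170;python3 -c "
from h import *
c=cam('wrist','w7')
im=c['pixels'];cv2.imwrite('pics/c7.png',cv2.resize(im[120:320,210:345],None,fx=3,fy=3,interpolation=2))"
```

```text
t 10.2167 pos [ 0.558 -0.292  0.169] w 0.020850535040021354 F [-0.533  0.17  -0.301]
R [[-0.0914, 0.9958, 0.0014], [0.9958, 0.0914, -0.0009], [-0.0011, 0.0013, -1.0]] q [ 0.161  0.712  0.468  1.651 -0.395  0.873  0.88 ]
local cm [ 0.01  -0.022 -0.061]
tilt fix deg [ 0.077  0.062 -0.   ]
```

View pics/c7.png

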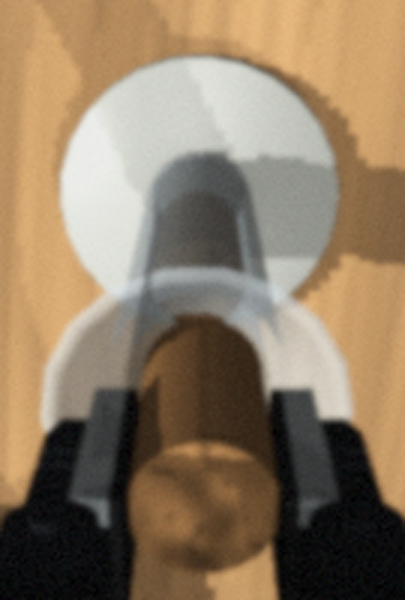

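Emit:
{"api": "arm_command", "payload": {
  "plan": [
    {"dx": 0,"dy": -0.02,"dz": 0.3,"rx": 0,"ry": 0,"rz": 0},
    {"dx": 0,"dy": 0,"dz": 0,"rx": 0,"ry": 0,"rz": 0}
  ]
}}

```text
t: 10.43
tool_pos: [0.5577, -0.2916, 0.1663]
tcp_rot: [2.116, 2.319, 0.001]
ft_force: [0.7, 0.1, -0.6]
width: 0.021
```

```bash
python3 go.py 0.5576 -0.2915 0.170
```

```text
t 10.4333 pos [ 0.558 -0.292  0.166] w 0.021007655391387936 F [ 0.681  0.131 -0.61 ]
R [[-0.0915, 0.9958, 0.0017], [0.9958, 0.0915, -0.001], [-0.0012, 0.0016, -1.0]] q [ 0.162  0.715  0.466  1.654 -0.397  0.866  0.882]
local cm [ 0.015 -0.007 -0.365]
tilt fix deg [ 0.09   0.069 -0.   ]
```

Emit:
{"api": "arm_command", "payload": {
  "plan": [
    {"dx": 0,"dy": 0,"dz": 0,"rx": 0,"ry": 0,"rz": 0},
    {"dx": 0,"dy": 0,"dz": 0,"rx": 0,"ry": 0,"rz": 0},
    {"dx": 0,"dy": 0,"dz": 0,"rx": 0,"ry": 0,"rz": 0},
    {"dx": 0,"dy": 0,"dz": 0,"rx": 0,"ry": 0,"rz": 0},
    {"dx": 0,"dy": 0,"dz": 0,"rx": 0,"ry": 0,"rz": 0}
  ],
  "claw": -0.2
}}

```text
t: 10.85
tool_pos: [0.558, -0.2919, 0.1669]
tcp_rot: [2.115, 2.319, 0.001]
ft_force: [0.1, 0.0, 0.9]
width: 0.0513
```

```bash
python3 go.py 0.5576 -0.2915 0.170;python3 -c "
from h import *
c=cam('wrist','w8')
im=c['pixels'];cv2.imwrite('pics/c8.png',cv2.resize(im[120:320,180:375],None,fx=3,fy=3,interpolation=2))"
```

```text
t 10.85 pos [ 0.558 -0.292  0.167] w 0.05134048104784925 F [0.149 0.017 0.888]
R [[-0.0914, 0.9958, 0.0027], [0.9958, 0.0914, -0.0016], [-0.0018, 0.0026, -1.0]] q [ 0.162  0.714  0.467  1.654 -0.397  0.866  0.882]
local cm [ 0.044 -0.039 -0.313]
tilt fix deg [0.147 0.104 0.   ]
```

View pics/c8.png

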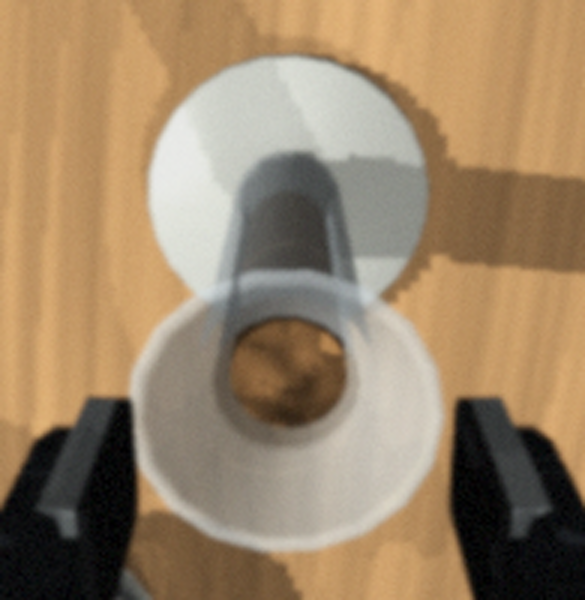

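Emit:
{"api": "arm_command", "payload": {
  "plan": [
    {"dx": 0,"dy": 0,"dz": -1.5,"rx": 0,"ry": 0,"rz": 0},
    {"dx": 0,"dy": 0,"dz": -2,"rx": 0,"ry": 0,"rz": 0},
    {"dx": 0,"dy": 0,"dz": -3,"rx": 0,"ry": 0,"rz": 0},
    {"dx": 0,"dy": 0,"dz": -3,"rx": 0,"ry": 0,"rz": 0},
    {"dx": 0,"dy": 0,"dz": -3,"rx": 0,"ry": 0,"rz": 0},
    {"dx": 3.3,"dy": -0.7,"dz": 0,"rx": 0,"ry": 0,"rz": 0},
    {"dx": 3.3,"dy": -0.7,"dz": 0,"rx": 0,"ry": 0,"rz": 0},
    {"dx": 3.3,"dy": -0.7,"dz": 0,"rx": 0,"ry": 0,"rz": 0},
    {"dx": 3.3,"dy": -0.7,"dz": 0,"rx": 0,"ry": 0,"rz": 0},
    {"dx": 3.3,"dy": -0.7,"dz": 0,"rx": 0,"ry": 0,"rz": 0},
    {"dx": 3.3,"dy": -0.7,"dz": 0,"rx": 0,"ry": 0,"rz": 0},
    {"dx": 3.3,"dy": -0.7,"dz": 0,"rx": 0,"ry": 0,"rz": 0},
    {"dx": 3.3,"dy": -0.7,"dz": 0,"rx": 0,"ry": 0,"rz": 0},
    {"dx": 3.3,"dy": -0.7,"dz": 0,"rx": 0,"ry": 0,"rz": 0},
    {"dx": 3.3,"dy": -0.7,"dz": 0,"rx": 0,"ry": 0,"rz": 0},
    {"dx": 3.3,"dy": -0.7,"dz": 0,"rx": 0,"ry": 0,"rz": 0},
    {"dx": 3.3,"dy": -0.7,"dz": 0,"rx": 0,"ry": 0,"rz": 0},
    {"dx": 0,"dy": 0,"dz": 0,"rx": 0,"ry": 0,"rz": 0}
  ]
}}

```text
t: 12.4
tool_pos: [0.4334, 0.1081, 0.2964]
tcp_rot: [2.12, 2.307, 0.006]
ft_force: [-0.0, 0.1, -0.9]
width: 0.0511
```

```bash
python3 go.py 0.49 0.19 0.30
```

```text
t 12.4 pos [0.433 0.108 0.296] w 0.05110719532314972 F [-0.034  0.058 -0.907]
R [[-0.0843, 0.9964, 0.0086], [0.9964, 0.0843, -0.0031], [-0.0038, 0.0083, -1.0]] q [-0.733  0.281  0.544  1.98  -0.175  0.919 -0.017]
local cm [ 7.686  6.329 -0.336]
tilt fix deg [0.478 0.22  0.   ]
```

Emit:
{"api": "arm_command", "payload": {
  "plan": [
    {"dx": 2,"dy": 1.6,"dz": 0,"rx": 0.5,"ry": 0.2,"rz": 0},
    {"dx": 2,"dy": 1.6,"dz": 0,"rx": 0,"ry": 0,"rz": 0},
    {"dx": 2,"dy": 1.6,"dz": 0,"rx": 0,"ry": 0,"rz": 0},
    {"dx": 1.6,"dy": 1.6,"dz": 0,"rx": 0,"ry": 0,"rz": 0},
    {"dx": 0,"dy": 0,"dz": 0,"rx": 0,"ry": 0,"rz": 0},
    {"dx": 0,"dy": 0,"dz": 0,"rx": 0,"ry": 0,"rz": 0}
  ]
}}

```text
t: 12.9
tool_pos: [0.4907, 0.1957, 0.2973]
tcp_rot: [-2.116, -2.319, -0.003]
ft_force: [-0.3, -1.2, 0.7]
width: 0.0513
```

```bash
python3 go.py 0.499 0.285 0.30;python3 -c "
from h import *
np.save('pics/T9.npy',wpose(robot.sense()))
cam('wrist','w9')"
```

```text
t 12.9 pos [0.491 0.196 0.297] w 0.05134700342712453 F [-0.325 -1.155  0.689]
R [[-0.0917, 0.9958, -0.0004], [0.9958, 0.0917, 0.0028], [0.0028, -0.0002, -1.0]] q [-0.779  0.415  0.504  1.778 -0.235  1.008 -0.093]
local cm [ 8.819  1.641 -0.244]
tilt fix deg [-0.01  -0.162  0.   ]
```

View pics/w9.png

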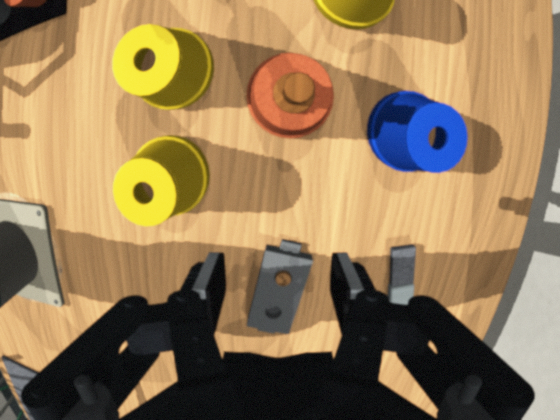

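```bash
python3 - <<'E'
from h import *
c=load('w9');im=c['pixels'];cv2.imwrite('pics/c9.png',cv2.resize(im[45:145,240:340],None,fx=6,fy=6,interpolation=2))
E
```

```text
(no output)
```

View pics/c9.png

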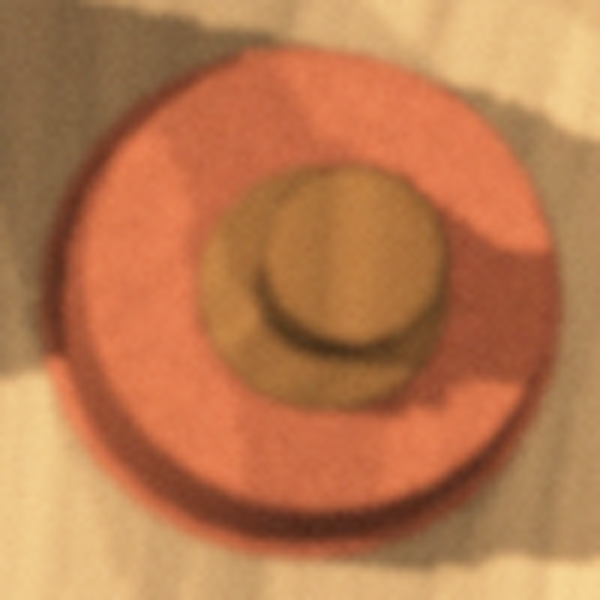

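```bash
python3 - <<'E'
from h import *
np.set_printoptions(precision=4,suppress=True)
c=load('w9');T=np.load('pics/T9.npy')
g=lambda x,y,z:wpix(c,T,240+x/6,45+y/6,z)
print('rod top',g(357,255,.196),np.linalg.norm(g(267,255,.196)-g(447,255,.196)))
print('flange',g(325,286,.116),np.linalg.norm(g(203,286,.116)-g(448,286,.116)))
print('pot',g(312,278,.108),np.linalg.norm(g(70,278,.108)-g(555,278,.108)))
E
python3 go.py 0.4995 0.2855 0.25
```

```text
rod top [0.4991 0.2871 0.196 ] 0.02221707989738069
flange [0.4993 0.2872 0.116 ] 0.04012444874754383
pot [0.4974 0.2888 0.108 ] 0.0816163012655446
t 12.95 pos [0.491 0.196 0.297] w 0.0511222709177314 F [0.075 1.65  0.458]
R [[-0.0917, 0.9958, -0.0002], [0.9958, 0.0917, 0.0035], [0.0035, 0.0002, -1.0]] q [-0.779  0.415  0.503  1.778 -0.236  1.008 -0.093]
local cm [8.82  1.695 4.764]
tilt fix deg [ 0.009 -0.198  0.   ]
```

Emit:
{"api": "arm_command", "payload": {
  "plan": [
    {"dx": 2.2,"dy": 0.42,"dz": 0,"rx": 0,"ry": -0.2,"rz": 0},
    {"dx": 2.2,"dy": 0.42,"dz": 0,"rx": 0,"ry": 0,"rz": 0},
    {"dx": 2.2,"dy": 0.42,"dz": 0,"rx": 0,"ry": 0,"rz": 0},
    {"dx": 2.2,"dy": 0.42,"dz": 0,"rx": 0,"ry": 0,"rz": 0},
    {"dx": 0,"dy": 0,"dz": 1.5,"rx": 0,"ry": 0,"rz": 0},
    {"dx": 0,"dy": 0,"dz": 1.5,"rx": 0,"ry": 0,"rz": 0},
    {"dx": 0,"dy": 0,"dz": 1.5,"rx": 0,"ry": 0,"rz": 0},
    {"dx": 0,"dy": 0,"dz": 0,"rx": 0,"ry": 0,"rz": 0},
    {"dx": 0,"dy": 0,"dz": 0,"rx": 0,"ry": 0,"rz": 0}
  ]
}}

```text
t: 13.7
tool_pos: [0.4987, 0.2781, 0.2536]
tcp_rot: [2.132, 2.306, -0.0]
ft_force: [0.6, -0.4, 0.5]
width: 0.0512
```

```bash
python3 go.py 0.4992 0.287 0.21
```

```text
t 13.7 pos [0.499 0.278 0.254] w 0.051160722425487276 F [ 0.566 -0.441  0.511]
R [[-0.0785, 0.9969, 0.0004], [0.9969, 0.0785, -0.0008], [-0.0008, 0.0004, -1.0]] q [-0.863  0.526  0.472  1.725 -0.282  0.958 -0.204]
local cm [0.885 0.121 4.357]
tilt fix deg [0.022 0.048 0.   ]
```

Emit:
{"api": "arm_command", "payload": {
  "plan": [
    {"dx": 0.88,"dy": 0.12,"dz": 1.2,"rx": 0,"ry": 0,"rz": 0},
    {"dx": 0,"dy": 0,"dz": 1.2,"rx": 0,"ry": 0,"rz": 0},
    {"dx": 0,"dy": 0,"dz": 1.0,"rx": 0,"ry": 0,"rz": 0},
    {"dx": 0,"dy": 0,"dz": 0,"rx": 0,"ry": 0,"rz": 0},
    {"dx": 0,"dy": 0,"dz": 0,"rx": 0,"ry": 0,"rz": 0}
  ]
}}

```text
t: 14.12
tool_pos: [0.5009, 0.2873, 0.2202]
tcp_rot: [2.135, 2.302, 0.008]
ft_force: [0.2, 0.5, 0.4]
width: 0.0514
```

```bash
python3 go.py 0.4992 0.287 0.146;python3 -c "
from h import *
cam('wrist','w10')"
```

```text
t 14.1167 pos [0.501 0.287 0.22 ] w 0.051399720362886314 F [0.155 0.543 0.429]
R [[-0.0753, 0.9971, 0.0046], [0.9972, 0.0753, 0.0023], [0.002, 0.0047, -1.0]] q [-0.858  0.57   0.452  1.752 -0.31   0.885 -0.196]
local cm [-0.029 -0.204  7.424]
tilt fix deg [ 0.271 -0.114 -0.   ]
```

View pics/w10.png

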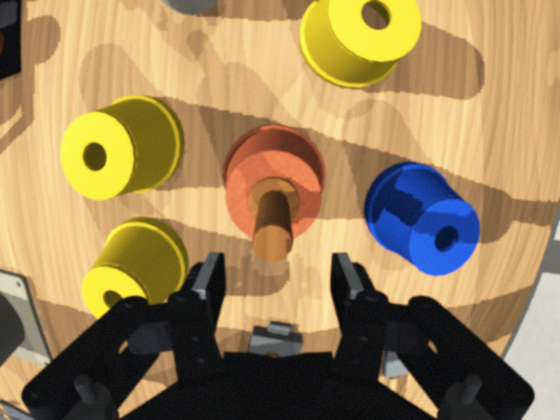

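Emit:
{"api": "arm_command", "payload": {
  "plan": [
    {"dx": -0.03,"dy": -0.2,"dz": 0.8,"rx": 0.27,"ry": -0.1,"rz": 0},
    {"dx": 0,"dy": 0,"dz": 1.0,"rx": 0,"ry": 0,"rz": 0},
    {"dx": 0,"dy": 0,"dz": 1.0,"rx": 0,"ry": 0,"rz": 0},
    {"dx": 0,"dy": 0,"dz": 0,"rx": 0,"ry": 0,"rz": 0},
    {"dx": 0,"dy": 0,"dz": 0,"rx": 0,"ry": 0,"rz": 0}
  ]
}}

```text
t: 14.58
tool_pos: [0.4993, 0.2873, 0.1905]
tcp_rot: [-2.136, -2.304, -0.003]
ft_force: [0.9, 1.0, -0.2]
width: 0.0511
```

```bash
python3 go.py 0.4992 0.287 0.146
```

```text
t 14.5833 pos [0.499 0.287 0.191] w 0.05111024581308827 F [ 0.942  0.953 -0.219]
R [[-0.0753, 0.9972, 0.0012], [0.9972, 0.0753, 0.0013], [0.0012, 0.0013, -1.0]] q [-0.846  0.606  0.433  1.783 -0.332  0.824 -0.177]
local cm [-0.03  -0.019  4.45 ]
tilt fix deg [ 0.074 -0.07  -0.   ]
```

Emit:
{"api": "arm_command", "payload": {
  "plan": [
    {"dx": -0.03,"dy": -0.02,"dz": 1,"rx": 0.07,"ry": -0.07,"rz": 0},
    {"dx": 0,"dy": 0,"dz": 1.0,"rx": 0,"ry": 0,"rz": 0},
    {"dx": 0,"dy": 0,"dz": 1.0,"rx": 0,"ry": 0,"rz": 0},
    {"dx": 0,"dy": 0,"dz": 1.0,"rx": 0,"ry": 0,"rz": 0},
    {"dx": 0,"dy": 0,"dz": 0,"rx": 0,"ry": 0,"rz": 0},
    {"dx": 0,"dy": 0,"dz": 0,"rx": 0,"ry": 0,"rz": 0}
  ]
}}

```text
t: 15.08
tool_pos: [0.4989, 0.2866, 0.1454]
tcp_rot: [-2.136, -2.303, 0.002]
ft_force: [-0.2, 0.1, -0.2]
width: 0.0511
```

```bash
python3 go.py 0.4992 0.287 0.146
```

```text
t 15.0833 pos [0.499 0.287 0.145] w 0.0511075201184558 F [-0.186  0.091 -0.185]
R [[-0.0752, 0.9972, -0.001], [0.9972, 0.0752, -0.0009], [-0.0008, -0.001, -1.0]] q [-0.823  0.665  0.399  1.821 -0.367  0.731 -0.148]
local cm [ 0.033  0.033 -0.056]
tilt fix deg [-0.06   0.046 -0.   ]
```

Position is good, so I'll close firmly.

Emit:
{"api": "arm_command", "payload": {
  "plan": [
    {"dx": 0.03,"dy": 0.03,"dz": 0,"rx": 0,"ry": 0,"rz": 0},
    {"dx": 0,"dy": 0,"dz": 0,"rx": 0,"ry": 0,"rz": 0},
    {"dx": 0,"dy": 0,"dz": 0,"rx": 0,"ry": 0,"rz": 0},
    {"dx": 0,"dy": 0,"dz": 0,"rx": 0,"ry": 0,"rz": 0},
    {"dx": 0,"dy": 0,"dz": 0,"rx": 0,"ry": 0,"rz": 0},
    {"dx": 0,"dy": 0,"dz": 0,"rx": 0,"ry": 0,"rz": 0}
  ],
  "claw": 1,
  "force": 80
}}

```text
t: 15.58
tool_pos: [0.4996, 0.2872, 0.1461]
tcp_rot: [2.136, 2.303, -0.0]
ft_force: [-0.4, 0.0, -0.9]
width: 0.0225
```

```bash
python3 go.py 0.4992 0.287 0.146;python3 -c "
from h import *
cam('wrist','w11')"
```

```text
t 15.5833 pos [0.5   0.287 0.146] w 0.022518732338783612 F [-0.439  0.02  -0.912]
R [[-0.0752, 0.9972, -0.0], [0.9972, 0.0752, -0.0003], [-0.0003, -0.0001, -1.0]] q [-0.823  0.664  0.4    1.819 -0.367  0.732 -0.148]
local cm [-0.013 -0.041  0.008]
tilt fix deg [-0.003  0.019  0.   ]
```

View pics/w11.png

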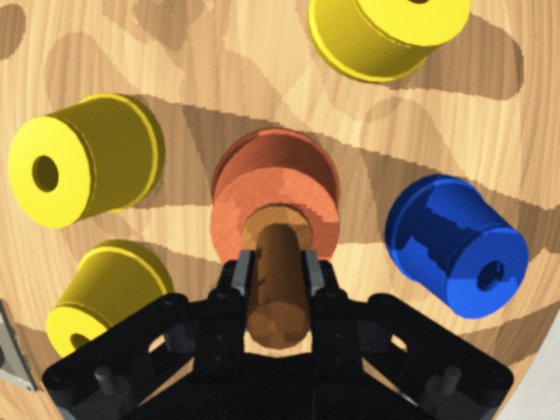

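Emit:
{"api": "arm_command", "payload": {
  "plan": [
    {"dx": 0,"dy": 0,"dz": -0.6,"rx": 0,"ry": 0,"rz": 0},
    {"dx": 0,"dy": 0,"dz": -1,"rx": 0,"ry": 0,"rz": 0},
    {"dx": 0,"dy": 0,"dz": -1,"rx": 0,"ry": 0,"rz": 0},
    {"dx": 0,"dy": 0,"dz": -1,"rx": 0,"ry": 0,"rz": 0},
    {"dx": 0,"dy": 0,"dz": -1,"rx": 0,"ry": 0,"rz": 0},
    {"dx": 0,"dy": 0,"dz": 0,"rx": 0,"ry": 0,"rz": 0}
  ]
}}

```text
t: 16.13
tool_pos: [0.5001, 0.2872, 0.1979]
tcp_rot: [2.136, 2.303, 0.002]
ft_force: [0.9, 0.7, -1.3]
width: 0.0226
```

```bash
python3 go.py 0.4992 0.287 0.35
```

```text
t 16.1333 pos [0.5   0.287 0.198] w 0.02259107446947428 F [ 0.854  0.664 -1.305]
R [[-0.0748, 0.9972, 0.0012], [0.9972, 0.0748, 0.0003], [0.0002, 0.0013, -1.0]] q [-0.849  0.598  0.439  1.774 -0.327  0.841 -0.182]
local cm [ -0.008  -0.07  -15.215]
tilt fix deg [ 0.072 -0.014 -0.   ]
```

Emit:
{"api": "arm_command", "payload": {
  "plan": [
    {"dx": 0,"dy": -0.05,"dz": -1.5,"rx": 0,"ry": 0,"rz": 0},
    {"dx": 0,"dy": 0,"dz": -1.5,"rx": 0,"ry": 0,"rz": 0},
    {"dx": 0,"dy": 0,"dz": -1.5,"rx": 0,"ry": 0,"rz": 0},
    {"dx": 0,"dy": 0,"dz": -1.5,"rx": 0,"ry": 0,"rz": 0},
    {"dx": 0,"dy": 0,"dz": -1.5,"rx": 0,"ry": 0,"rz": 0},
    {"dx": 0,"dy": 0,"dz": -1.5,"rx": 0,"ry": 0,"rz": 0},
    {"dx": 0,"dy": 0,"dz": -1.5,"rx": 0,"ry": 0,"rz": 0},
    {"dx": 0,"dy": 0,"dz": -1.5,"rx": 0,"ry": 0,"rz": 0},
    {"dx": 0,"dy": 0,"dz": -1.5,"rx": 0,"ry": 0,"rz": 0},
    {"dx": 0,"dy": 0,"dz": -1.5,"rx": 0,"ry": 0,"rz": 0},
    {"dx": 0,"dy": 0,"dz": 0,"rx": 0,"ry": 0,"rz": 0},
    {"dx": 0,"dy": 0,"dz": 0,"rx": 0,"ry": 0,"rz": 0}
  ]
}}

```text
t: 17.13
tool_pos: [0.4979, 0.2861, 0.3587]
tcp_rot: [2.137, 2.302, 0.006]
ft_force: [0.2, 0.4, -2.6]
width: 0.0225
```

```bash
python3 go.py 0.555 -0.25 0.345;python3 -c "
from h import *
cam('wrist','w12');np.save('pics/T12.npy',wpose(robot.sense()))"
```

```text
t 17.1333 pos [0.498 0.286 0.359] w 0.02254622306821461 F [ 0.193  0.381 -2.579]
R [[-0.0745, 0.9972, 0.0029], [0.9972, 0.0745, 0.0026], [0.0023, 0.0031, -1.0]] q [-0.903  0.436  0.513  1.563 -0.225  1.198 -0.274]
local cm [-53.894   1.702   1.254]
tilt fix deg [ 0.175 -0.134  0.   ]
```

View pics/w12.png

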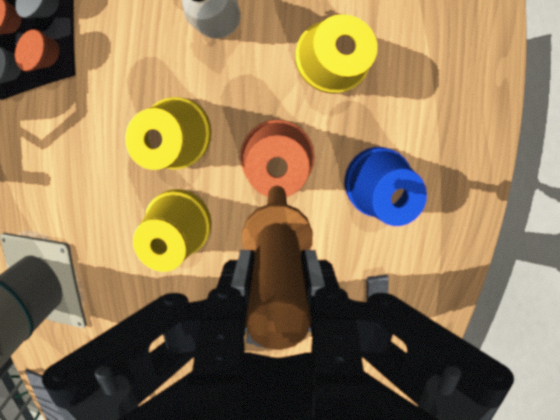

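```bash
python3 - <<'E'
from h import *
np.set_printoptions(precision=4,suppress=True)
c=load('w12');T=np.load('pics/T12.npy')
print('hole',wpix(c,T,277,167,.108))
im=c['pixels'];cv2.imwrite('pics/c12.png',cv2.resize(im[110:260,220:335],None,fx=4,fy=4,interpolation=2))
E
```

```text
hole [0.4987 0.289  0.108 ]
```

View pics/c12.png

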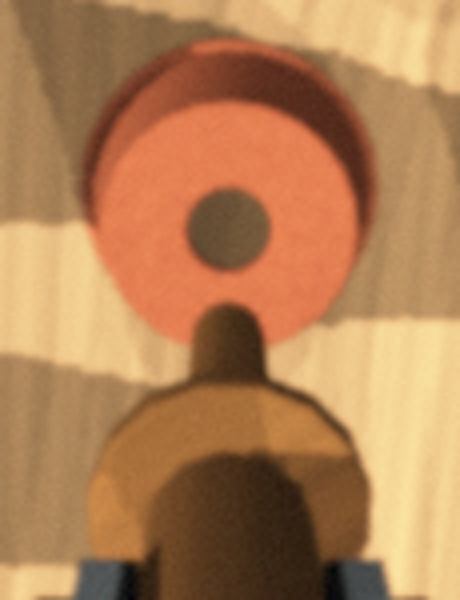

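Emit:
{"api": "arm_command", "payload": {
  "plan": [
    {"dx": -2.7,"dy": 0.08,"dz": 0,"rx": 0.1,"ry": 0,"rz": 0},
    {"dx": -2.7,"dy": 0.08,"dz": 0,"rx": 0,"ry": 0,"rz": 0},
    {"dx": -2.7,"dy": 0.08,"dz": 0,"rx": 0,"ry": 0,"rz": 0},
    {"dx": -2.7,"dy": 0.08,"dz": 0,"rx": 0,"ry": 0,"rz": 0},
    {"dx": -2.7,"dy": 0.08,"dz": 0,"rx": 0,"ry": 0,"rz": 0},
    {"dx": -2.7,"dy": 0.08,"dz": 0,"rx": 0,"ry": 0,"rz": 0},
    {"dx": -2.7,"dy": 0.08,"dz": 0,"rx": 0,"ry": 0,"rz": 0},
    {"dx": -2.7,"dy": 0.08,"dz": 0,"rx": 0,"ry": 0,"rz": 0},
    {"dx": -2.7,"dy": 0.08,"dz": 0,"rx": 0,"ry": 0,"rz": 0},
    {"dx": -2.7,"dy": 0.08,"dz": 0,"rx": 0,"ry": 0,"rz": 0},
    {"dx": -2.7,"dy": 0.08,"dz": 0,"rx": 0,"ry": 0,"rz": 0},
    {"dx": 0,"dy": 0,"dz": 0,"rx": 0,"ry": 0,"rz": 0}
  ]
}}

```text
t: 18.18
tool_pos: [0.5229, -0.0196, 0.3432]
tcp_rot: [-2.119, -2.302, 0.026]
ft_force: [0.4, -0.9, -1.4]
width: 0.0221
```

```bash
python3 go.py 0.555 -0.25 0.35
```

```text
t 18.1833 pos [ 0.523 -0.02   0.343] w 0.02212152362989385 F [ 0.436 -0.916 -1.403]
R [[-0.0825, 0.9964, -0.0206], [0.9966, 0.0825, -0.0035], [-0.0018, -0.0208, -0.9998]] q [-0.418  0.384  0.576  1.701 -0.219  1.144  0.303]
local cm [-23.229   1.281  -0.667]
tilt fix deg [-1.191  0.103  0.   ]
```

Emit:
{"api": "arm_command", "payload": {
  "plan": [
    {"dx": -2.5,"dy": 0.14,"dz": -0.2,"rx": -1.2,"ry": 0.1,"rz": 0},
    {"dx": -2.5,"dy": 0.14,"dz": -0.2,"rx": 0,"ry": 0,"rz": 0},
    {"dx": -2.5,"dy": 0.14,"dz": -0.2,"rx": 0,"ry": 0,"rz": 0},
    {"dx": -2.5,"dy": 0.14,"dz": -0.2,"rx": 0,"ry": 0,"rz": 0},
    {"dx": -2.5,"dy": 0.14,"dz": 0,"rx": 0,"ry": 0,"rz": 0},
    {"dx": -2.5,"dy": 0.14,"dz": 0,"rx": 0,"ry": 0,"rz": 0},
    {"dx": -2.5,"dy": 0.14,"dz": 0,"rx": 0,"ry": 0,"rz": 0},
    {"dx": -2.5,"dy": 0.14,"dz": 0,"rx": 0,"ry": 0,"rz": 0},
    {"dx": -2.5,"dy": 0.14,"dz": 0,"rx": 0,"ry": 0,"rz": 0},
    {"dx": 0,"dy": 0,"dz": 0,"rx": 0,"ry": 0,"rz": 0},
    {"dx": 0,"dy": 0,"dz": 0,"rx": 0,"ry": 0,"rz": 0}
  ]
}}

```text
t: 19.1
tool_pos: [0.5486, -0.2505, 0.3357]
tcp_rot: [-2.117, -2.294, 0.017]
ft_force: [0.5, 0.9, -1.8]
width: 0.0222
```

```bash
python3 go.py 0.5577 -0.2915 0.35
```

```text
t 19.1 pos [ 0.549 -0.251  0.336] w 0.02223250931718799 F [ 0.549  0.921 -1.76 ]
R [[-0.0802, 0.9965, -0.022], [0.9968, 0.0803, 0.0052], [0.007, -0.0215, -0.9997]] q [ 0.034  0.53   0.578  1.498 -0.291  1.223  0.734]
local cm [-4.149  0.546 -1.47 ]
tilt fix deg [-1.233 -0.399  0.   ]
```

Emit:
{"api": "arm_command", "payload": {
  "plan": [
    {"dx": -1,"dy": 0.14,"dz": -0.2,"rx": -1.2,"ry": -0.4,"rz": 0},
    {"dx": -1,"dy": 0.14,"dz": -0.2,"rx": 0,"ry": 0,"rz": 0},
    {"dx": -1,"dy": 0.14,"dz": 0,"rx": 0,"ry": 0,"rz": 0},
    {"dx": -1,"dy": 0.14,"dz": 0,"rx": 0,"ry": 0,"rz": 0},
    {"dx": 0,"dy": 0,"dz": 0,"rx": 0,"ry": 0,"rz": 0},
    {"dx": 0,"dy": 0,"dz": 0,"rx": 0,"ry": 0,"rz": 0}
  ]
}}

```text
t: 19.6
tool_pos: [0.5581, -0.2907, 0.3378]
tcp_rot: [-2.125, -2.31, -0.001]
ft_force: [-0.3, -0.2, -2.5]
width: 0.0223
```

```bash
python3 go.py 0.5577 -0.2915 0.335;python3 -c "
from h import *
np.save('pics/T13.npy',wpose(robot.sense()))
c=cam('wrist','w13')"
```

```text
t 19.6 pos [ 0.558 -0.291  0.338] w 0.022275678661569574 F [-0.327 -0.156 -2.465]
R [[-0.0833, 0.9965, -0.0014], [0.9965, 0.0833, 0.0018], [0.0019, -0.0012, -1.0]] q [ 0.107  0.561  0.57   1.438 -0.31   1.235  0.794]
local cm [-0.081 -0.047  0.277]
tilt fix deg [-0.069 -0.11  -0.   ]
```

View pics/w13.png

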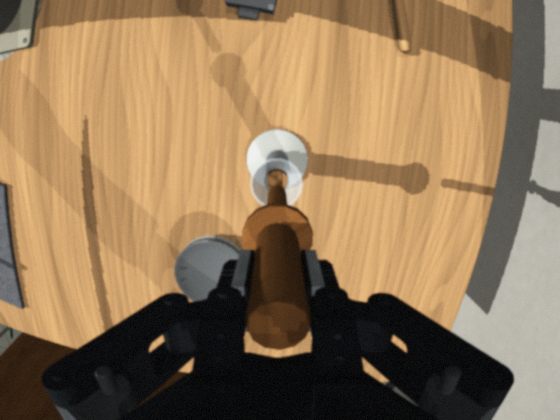

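Emit:
{"api": "arm_command", "payload": {
  "plan": [
    {"dx": -0.08,"dy": -0.05,"dz": 1,"rx": -0.07,"ry": -0.1,"rz": 0},
    {"dx": 0,"dy": 0,"dz": 1,"rx": 0,"ry": 0,"rz": 0},
    {"dx": 0,"dy": 0,"dz": 1,"rx": 0,"ry": 0,"rz": 0},
    {"dx": 0,"dy": 0,"dz": 0,"rx": 0,"ry": 0,"rz": 0},
    {"dx": 0,"dy": 0,"dz": 0,"rx": 0,"ry": 0,"rz": 0}
  ]
}}

```text
t: 20.07
tool_pos: [0.5583, -0.2894, 0.3061]
tcp_rot: [-2.124, -2.315, -0.002]
ft_force: [-0.0, -0.4, -1.3]
width: 0.0224
```

```bash
python3 go.py 0.5577 -0.2915 0.285;python3 -c "
from h import *
c=cam('wrist','w14');c=c['pixels'];s=cam('scene')['pixels']
cv2.imwrite('pics/c14.png',np.hstack([cv2.resize(c[120:270,220:335],None,fx=3.5,fy=3.5,interpolation=2),cv2.resize(s[100:200,190:260],(367,525),interpolation=2)]))"
```

```text
t 20.0667 pos [ 0.558 -0.289  0.306] w 0.02237025093785434 F [-0.024 -0.445 -1.275]
R [[-0.0859, 0.9963, 0.0007], [0.9963, 0.0859, 0.0014], [0.0013, 0.0008, -1.0]] q [ 0.109  0.582  0.559  1.491 -0.325  1.162  0.81 ]
local cm [-0.203 -0.081  2.107]
tilt fix deg [ 0.044 -0.075 -0.   ]
```

View pics/c14.png

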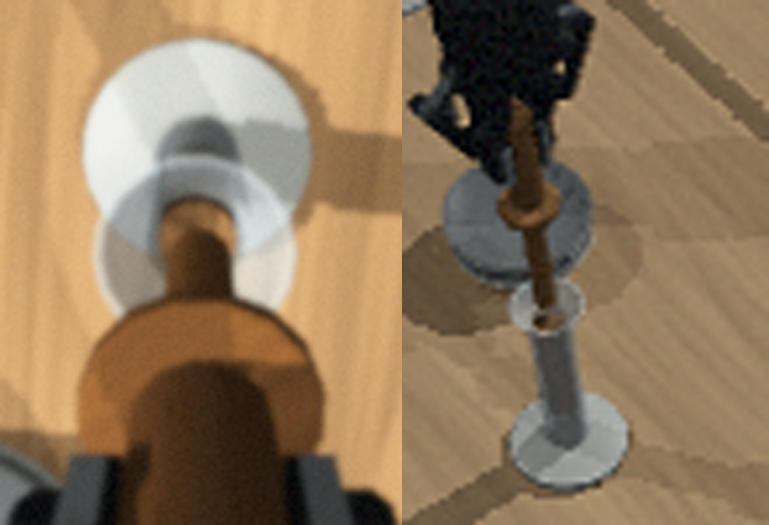

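Emit:
{"api": "arm_command", "payload": {
  "plan": [
    {"dx": -0.2,"dy": -0.08,"dz": 0.8,"rx": 0,"ry": -0.07,"rz": 0},
    {"dx": 0,"dy": 0,"dz": 0.7,"rx": 0,"ry": 0,"rz": 0},
    {"dx": 0,"dy": 0,"dz": 0,"rx": 0,"ry": 0,"rz": 0}
  ]
}}

```text
t: 20.42
tool_pos: [0.5584, -0.292, 0.2912]
tcp_rot: [2.121, 2.313, 0.002]
ft_force: [0.2, -0.1, -2.1]
width: 0.0222
```

```bash
python3 go.py 0.5577 -0.2915 0.285
```

```text
t 20.4167 pos [ 0.558 -0.292  0.291] w 0.022178528091021825 F [ 0.214 -0.089 -2.094]
R [[-0.0864, 0.9963, 0.0032], [0.9963, 0.0864, -0.0011], [-0.0014, 0.0031, -1.0]] q [ 0.114  0.594  0.554  1.513 -0.333  1.126  0.821]
local cm [ 0.056 -0.068  0.617]
tilt fix deg [0.175 0.08  0.   ]
```

Emit:
{"api": "arm_command", "payload": {
  "plan": [
    {"dx": 0.05,"dy": -0.07,"dz": 0.5,"rx": 0.15,"ry": 0.08,"rz": 0},
    {"dx": 0,"dy": 0,"dz": 0.5,"rx": 0,"ry": 0,"rz": 0},
    {"dx": 0,"dy": 0,"dz": 0.5,"rx": 0,"ry": 0,"rz": 0},
    {"dx": 0,"dy": 0,"dz": 0,"rx": 0,"ry": 0,"rz": 0}
  ]
}}

```text
t: 20.75
tool_pos: [0.5579, -0.2918, 0.2747]
tcp_rot: [2.123, 2.315, 0.001]
ft_force: [-0.6, 0.1, -0.8]
width: 0.0222
```

```bash
python3 go.py 0.5577 -0.2915 0.245
```

```text
t 20.75 pos [ 0.558 -0.292  0.275] w 0.02221171862496661 F [-0.629  0.117 -0.828]
R [[-0.0862, 0.9963, 0.0009], [0.9963, 0.0862, -0.0003], [-0.0004, 0.0009, -1.0]] q [ 0.118  0.608  0.547  1.535 -0.342  1.094  0.829]
local cm [ 0.036 -0.018  2.971]
tilt fix deg [0.052 0.023 0.   ]
```

Emit:
{"api": "arm_command", "payload": {
  "plan": [
    {"dx": 0.02,"dy": -0.02,"dz": 0.5,"rx": 0,"ry": 0,"rz": 0},
    {"dx": 0,"dy": 0,"dz": 0.5,"rx": 0,"ry": 0,"rz": 0},
    {"dx": 0,"dy": 0,"dz": 0.5,"rx": 0,"ry": 0,"rz": 0},
    {"dx": 0,"dy": 0,"dz": 0.5,"rx": 0,"ry": 0,"rz": 0}
  ]
}}

```text
t: 21.08
tool_pos: [0.5583, -0.2927, 0.2561]
tcp_rot: [2.121, 2.312, 0.002]
ft_force: [-1.6, 0.6, 3.7]
width: 0.0224
```

```bash
python3 go.py 0.5577 -0.2915 0.245
```

```text
t 21.0833 pos [ 0.558 -0.293  0.256] w 0.022396172786868115 F [-1.585  0.628  3.663]
R [[-0.0861, 0.9963, 0.0043], [0.9963, 0.0861, -0.0019], [-0.0023, 0.0042, -1.0]] q [ 0.123  0.624  0.538  1.561 -0.354  1.05   0.84 ]
local cm [ 0.122 -0.056  1.113]
tilt fix deg [0.239 0.129 0.   ]
```

Contact confirmed: it is pushing at about 5 N and the plugs are moving. I'll continue.

Emit:
{"api": "arm_command", "payload": {
  "plan": [
    {"dx": 0.1,"dy": -0.05,"dz": 0.4,"rx": 0.2,"ry": 0.1,"rz": 0},
    {"dx": 0,"dy": 0,"dz": 0.4,"rx": 0,"ry": 0,"rz": 0},
    {"dx": 0,"dy": 0,"dz": 0.3,"rx": 0,"ry": 0,"rz": 0}
  ]
}}

```text
t: 21.33
tool_pos: [0.5584, -0.2922, 0.2444]
tcp_rot: [2.122, 2.313, 0.001]
ft_force: [-0.0, -0.7, 4.3]
width: 0.0222
```

```bash
python3 go.py 0.5577 -0.2915 0.243
```

```text
t 21.3333 pos [ 0.558 -0.292  0.244] w 0.022165265048346268 F [-0.047 -0.676  4.33 ]
R [[-0.086, 0.9963, 0.0024], [0.9963, 0.086, -0.0016], [-0.0018, 0.0022, -1.0]] q [ 0.125  0.636  0.533  1.574 -0.36   1.028  0.845]
local cm [ 0.077 -0.061  0.137]
tilt fix deg [ 0.128  0.105 -0.   ]
```

Emit:
{"api": "arm_command", "payload": {
  "plan": [
    {"dx": 0.05,"dy": -0.05,"dz": 0.3,"rx": 0.1,"ry": 0.1,"rz": 0},
    {"dx": 0,"dy": 0,"dz": 0.3,"rx": 0,"ry": 0,"rz": 0}
  ]
}}

```text
t: 21.5
tool_pos: [0.5594, -0.2938, 0.2428]
tcp_rot: [2.119, 2.31, 0.002]
ft_force: [-5.4, 3.3, 30.0]
width: 0.0223
```

```bash
python3 go.py 0.5577 -0.2915 0.243
```

```text
t 21.5 pos [ 0.559 -0.294  0.243] w 0.022285876559276437 F [-5.374  3.29  30.003]
R [[-0.0861, 0.9963, 0.0059], [0.9963, 0.0861, -0.0034], [-0.0039, 0.0056, -1.0]] q [ 0.127  0.638  0.532  1.575 -0.363  1.021  0.849]
local cm [ 0.248 -0.147 -0.025]
tilt fix deg [ 0.321  0.221 -0.   ]
```

Emit:
{"api": "arm_command", "payload": {
  "plan": [
    {"dx": 0.1,"dy": -0.05,"dz": 0.15,"rx": 0.2,"ry": 0.1,"rz": 0},
    {"dx": 0,"dy": 0,"dz": 0.1,"rx": 0,"ry": 0,"rz": 0}
  ]
}}

```text
t: 21.67
tool_pos: [0.5588, -0.2931, 0.2431]
tcp_rot: [2.121, 2.312, 0.003]
ft_force: [-2.0, 1.1, 6.2]
width: 0.0224
```

```bash
python3 go.py 0.5577 -0.2915 0.243;python3 -c "
from h import *
c=cam('wrist','w15')['pixels'];s=cam('scene','s15')['pixels']
cv2.imwrite('pics/c15.png',np.hstack([cv2.resize(c[120:270,220:335],None,fx=3.5,fy=3.5,interpolation=2),cv2.resize(s[100:200,190:260],(367,525),interpolation=2)]))"
```

```text
t 21.6667 pos [ 0.559 -0.293  0.243] w 0.022437275161471888 F [-1.991  1.085  6.17 ]
R [[-0.0857, 0.9963, 0.0042], [0.9963, 0.0857, -0.0013], [-0.0016, 0.0041, -1.0]] q [ 0.127  0.638  0.532  1.574 -0.363  1.025  0.848]
local cm [ 0.165 -0.092  0.01 ]
tilt fix deg [ 0.234  0.092 -0.   ]
```

View pics/c15.png

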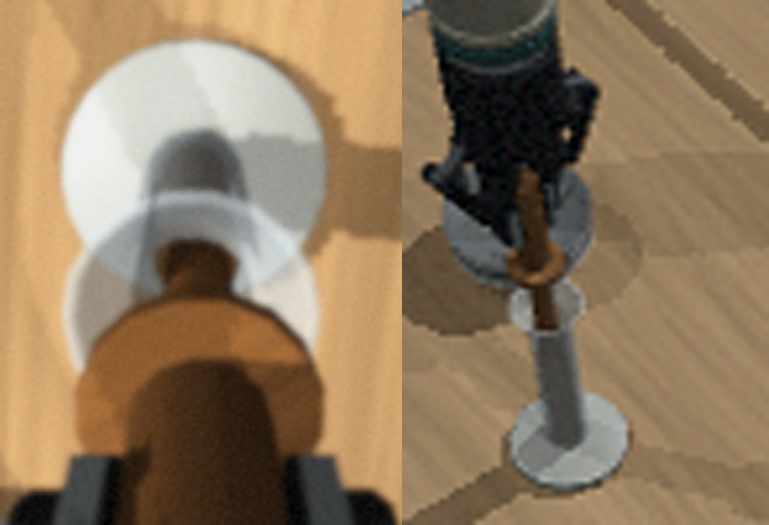

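Emit:
{"api": "arm_command", "payload": {
  "plan": [
    {"dx": 0.16,"dy": -0.09,"dz": -0.5,"rx": 0.2,"ry": 0.1,"rz": 0},
    {"dx": 0,"dy": 0,"dz": -1,"rx": 0,"ry": 0,"rz": 0},
    {"dx": 0,"dy": 0,"dz": -1,"rx": 0,"ry": 0,"rz": 0},
    {"dx": 0,"dy": 0,"dz": -1,"rx": 0,"ry": 0,"rz": 0},
    {"dx": 0,"dy": 0,"dz": -1,"rx": 0,"ry": 0,"rz": 0},
    {"dx": 0,"dy": 0,"dz": -1,"rx": 0,"ry": 0,"rz": 0},
    {"dx": 0,"dy": 0,"dz": -1.5,"rx": 0,"ry": 0,"rz": 0},
    {"dx": 0,"dy": 0,"dz": -1.5,"rx": 0,"ry": 0,"rz": 0},
    {"dx": 0,"dy": 0,"dz": -1.5,"rx": 0,"ry": 0,"rz": 0},
    {"dx": 0,"dy": 0,"dz": 0,"rx": 0,"ry": 0,"rz": 0}
  ]
}}

```text
t: 22.6
tool_pos: [0.5571, -0.2909, 0.3501]
tcp_rot: [-2.123, -2.313, 0.001]
ft_force: [0.8, -0.6, 0.0]
width: 0.0222
```

```bash
python3 go.py 0.499 0.2885 0.345;python3 -c "
from h import *
c=cam('wrist','w16')['pixels'];s=cam('scene','s16')['pixels']
cv2.imwrite('pics/c16.png',np.hstack([cv2.resize(c[120:270,220:335],None,fx=3.5,fy=3.5,interpolation=2),cv2.resize(s[100:200,190:260],(367,525),interpolation=2)]))"
```

```text
t 22.6 pos [ 0.557 -0.291  0.35 ] w 0.02223223067921278 F [ 0.804 -0.558  0.035]
R [[-0.0855, 0.9963, -0.0024], [0.9963, 0.0855, 0.0009], [0.0011, -0.0023, -1.0]] q [ 0.106  0.552  0.575  1.419 -0.303  1.262  0.791]
local cm [58.229 -0.835  0.58 ]
tilt fix deg [-0.132 -0.064 -0.   ]
```

View pics/c16.png

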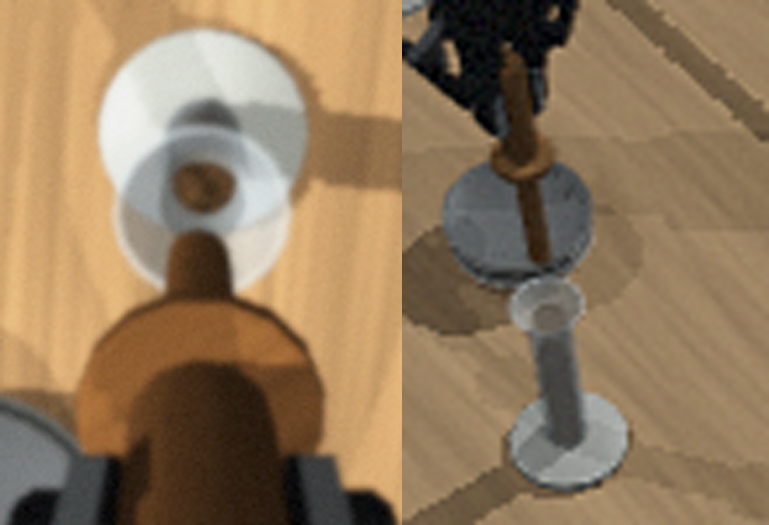

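```bash
python3 - <<'E'
from h import *
np.set_printoptions(precision=4,suppress=True)
c=load('w16');T=wpose(robot.sense())
for z in(.1,.105,.111,.12,.13,.15): print(z,wpix(c,T,278.3,173.4,z))
u,v=278,173;M=T@c['T_tool_cam'];r=wcloud_ray(c,u,v);r=r/r[2]*c['range_z'][v,u];print(M[:3,:3]@r+M[:3,3])
E
```

```text
0.1 [ 0.5566 -0.294   0.1   ]
0.105 [ 0.5565 -0.293   0.105 ]
0.111 [ 0.5564 -0.2918  0.111 ]
0.12 [ 0.5563 -0.29    0.12  ]
0.13 [ 0.5561 -0.288   0.13  ]
0.15 [ 0.5559 -0.284   0.15  ]
[ 0.5561 -0.2918  0.1087]
```

Emit:
{"api": "arm_command", "payload": {
  "plan": [
    {"dx": 2.7,"dy": -0.04,"dz": 0,"rx": 0,"ry": 0,"rz": 0},
    {"dx": 2.7,"dy": -0.04,"dz": 0,"rx": 0,"ry": 0,"rz": 0},
    {"dx": 2.7,"dy": -0.04,"dz": 0,"rx": 0,"ry": 0,"rz": 0},
    {"dx": 2.7,"dy": -0.04,"dz": 0,"rx": 0,"ry": 0,"rz": 0},
    {"dx": 2.7,"dy": -0.04,"dz": 0,"rx": 0,"ry": 0,"rz": 0},
    {"dx": 2.7,"dy": -0.04,"dz": 0,"rx": 0,"ry": 0,"rz": 0},
    {"dx": 2.7,"dy": -0.04,"dz": 0,"rx": 0,"ry": 0,"rz": 0},
    {"dx": 2.7,"dy": -0.04,"dz": 0,"rx": 0,"ry": 0,"rz": 0},
    {"dx": 2.7,"dy": -0.04,"dz": 0,"rx": 0,"ry": 0,"rz": 0},
    {"dx": 2.7,"dy": -0.04,"dz": 0,"rx": 0,"ry": 0,"rz": 0},
    {"dx": 2.7,"dy": -0.04,"dz": 0,"rx": 0,"ry": 0,"rz": 0},
    {"dx": 0,"dy": 0,"dz": 0,"rx": 0,"ry": 0,"rz": 0}
  ]
}}

```text
t: 23.7
tool_pos: [0.5164, 0.0196, 0.3334]
tcp_rot: [-2.113, -2.288, 0.029]
ft_force: [-0.8, -0.3, -2.0]
width: 0.0225
```

```bash
python3 go.py 0.499 0.2885 0.345
```

```text
t 23.7 pos [0.516 0.02  0.333] w 0.022535789585612854 F [-0.76  -0.258 -1.978]
R [[-0.0795, 0.9963, -0.0325], [0.9968, 0.0797, 0.0049], [0.0074, -0.032, -0.9995]] q [-0.484  0.388  0.571  1.723 -0.232  1.131  0.239]
local cm [26.949  0.369 -0.974]
tilt fix deg [-1.833 -0.427 -0.   ]
```

The plug top measures 0.109–0.111 m, so the plugs are bottomed out. I'll carry on to the pot.

Emit:
{"api": "arm_command", "payload": {
  "plan": [
    {"dx": 2.2,"dy": 0.03,"dz": -0.3,"rx": -1.8,"ry": -0.4,"rz": 0},
    {"dx": 2.2,"dy": 0.03,"dz": -0.3,"rx": 0,"ry": 0,"rz": 0},
    {"dx": 2.2,"dy": 0.03,"dz": -0.3,"rx": 0,"ry": 0,"rz": 0},
    {"dx": 2.2,"dy": 0.03,"dz": -0.2,"rx": 0,"ry": 0,"rz": 0},
    {"dx": 2.2,"dy": 0.03,"dz": 0,"rx": 0,"ry": 0,"rz": 0},
    {"dx": 2.2,"dy": 0.03,"dz": 0,"rx": 0,"ry": 0,"rz": 0},
    {"dx": 2.2,"dy": 0.03,"dz": 0,"rx": 0,"ry": 0,"rz": 0},
    {"dx": 2.2,"dy": 0.03,"dz": 0,"rx": 0,"ry": 0,"rz": 0},
    {"dx": 2.2,"dy": 0.03,"dz": 0,"rx": 0,"ry": 0,"rz": 0},
    {"dx": 2.2,"dy": 0.03,"dz": 0,"rx": 0,"ry": 0,"rz": 0},
    {"dx": 2.2,"dy": 0.03,"dz": 0,"rx": 0,"ry": 0,"rz": 0},
    {"dx": 0,"dy": 0,"dz": 0,"rx": 0,"ry": 0,"rz": 0},
    {"dx": 0,"dy": 0,"dz": 0,"rx": 0,"ry": 0,"rz": 0}
  ]
}}

```text
t: 24.78
tool_pos: [0.4896, 0.2722, 0.3298]
tcp_rot: [-2.119, -2.304, 0.037]
ft_force: [-0.2, -0.3, -1.2]
width: 0.0224
```

```bash
python3 go.py 0.499 0.2885 0.30
```

```text
t 24.7833 pos [0.49  0.272 0.33 ] w 0.02241284972090734 F [-0.187 -0.341 -1.185]
R [[-0.0836, 0.9962, -0.0237], [0.9965, 0.0834, -0.0099], [-0.0079, -0.0245, -0.9997]] q [-0.892  0.453  0.517  1.622 -0.239  1.156 -0.232]
local cm [1.573 1.149 2.937]
tilt fix deg [-1.402  0.453 -0.   ]
```

Emit:
{"api": "arm_command", "payload": {
  "plan": [
    {"dx": 1.57,"dy": 1.15,"dz": 0,"rx": -1.4,"ry": 0.45,"rz": 0},
    {"dx": 0,"dy": 0,"dz": 0.8,"rx": 0,"ry": 0,"rz": 0},
    {"dx": 0,"dy": 0,"dz": 0.8,"rx": 0,"ry": 0,"rz": 0},
    {"dx": 0,"dy": 0,"dz": 0,"rx": 0,"ry": 0,"rz": 0},
    {"dx": 0,"dy": 0,"dz": 0,"rx": 0,"ry": 0,"rz": 0}
  ]
}}

```text
t: 25.2
tool_pos: [0.5003, 0.2879, 0.3096]
tcp_rot: [2.129, 2.309, -0.003]
ft_force: [0.3, -0.4, -0.7]
width: 0.0225
```

```bash
python3 go.py 0.499 0.2885 0.27
```

```text
t 25.2 pos [0.5   0.288 0.31 ] w 0.022486062492745176 F [ 0.32  -0.362 -0.686]
R [[-0.0809, 0.9967, -0.0006], [0.9967, 0.0809, -0.0019], [-0.0018, -0.0008, -1.0]] q [-0.898  0.484  0.509  1.63  -0.256  1.096 -0.239]
local cm [ 0.081 -0.121  3.957]
tilt fix deg [-0.045  0.103  0.   ]
```

Emit:
{"api": "arm_command", "payload": {
  "plan": [
    {"dx": 0.08,"dy": -0.12,"dz": 1,"rx": 0,"ry": 0.1,"rz": 0},
    {"dx": 0,"dy": 0,"dz": 1,"rx": 0,"ry": 0,"rz": 0},
    {"dx": 0,"dy": 0,"dz": 1,"rx": 0,"ry": 0,"rz": 0},
    {"dx": 0,"dy": 0,"dz": 0.6,"rx": 0,"ry": 0,"rz": 0},
    {"dx": 0,"dy": 0,"dz": 0,"rx": 0,"ry": 0,"rz": 0},
    {"dx": 0,"dy": 0,"dz": 0,"rx": 0,"ry": 0,"rz": 0}
  ]
}}

```text
t: 25.7
tool_pos: [0.4989, 0.2863, 0.2693]
tcp_rot: [-2.133, -2.306, 0.003]
ft_force: [-0.1, 0.3, -1.2]
width: 0.0227
```

```bash
python3 go.py 0.499 0.2885 0.25;python3 -c "
from h import *
np.save('pics/T17.npy',wpose(robot.sense()))
c=cam('wrist','w17')['pixels'];s=cam('scene','s17')['pixels']
cv2.imwrite('pics/c17.png',np.hstack([cv2.resize(c[110:260,200:355],None,fx=3,fy=3,interpolation=2),cv2.resize(s[210:300,300:370],(350,450),interpolation=2)]))"
```

```text
t 25.7 pos [0.499 0.286 0.269] w 0.022687242821665045 F [-0.132  0.331 -1.161]
R [[-0.0776, 0.997, -0.0018], [0.997, 0.0776, -0.0011], [-0.0009, -0.0019, -1.0]] q [-0.886  0.52   0.492  1.692 -0.282  1.003 -0.217]
local cm [0.219 0.031 1.928]
tilt fix deg [-0.108  0.052 -0.   ]
```

View pics/c17.png

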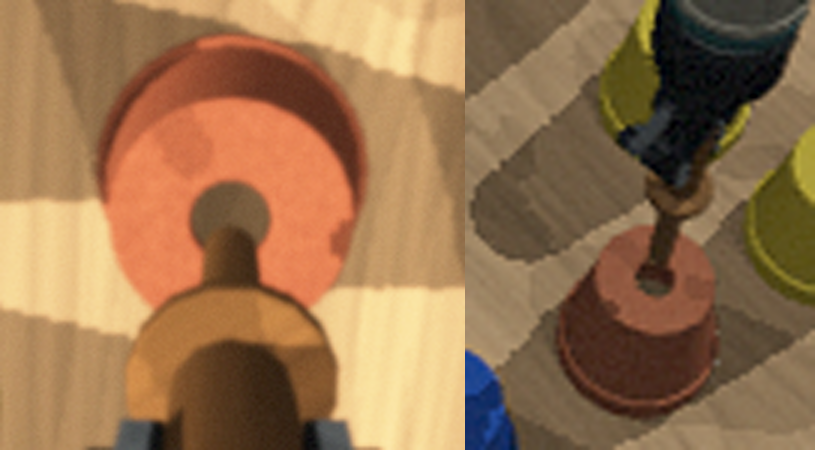

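```bash
python3 - <<'E'
from h import *
np.set_printoptions(precision=4,suppress=True)
c=load('w17');T=np.load('pics/T17.npy')
print(wpix(c,T,200+230/3,110+220/3,.108),wpix(c,T,200+190/3,110+220/3,.108),wpix(c,T,200+271/3,110+220/3,.108),wpix(c,T,200+230/3,110+180/3,.108))
E
python3 go.py 0.499 0.288 0.25
```

```text
[0.4982 0.2888 0.108 ] [0.4854 0.2878 0.108 ] [0.5113 0.2898 0.108 ] [0.4972 0.3018 0.108 ]
t 25.8 pos [0.499 0.287 0.27 ] w 0.022007539259423146 F [ 0.676 -0.422 -1.158]
R [[-0.0778, 0.997, -0.0012], [0.997, 0.0778, -0.0006], [-0.0006, -0.0012, -1.0]] q [-0.886  0.519  0.493  1.691 -0.282  1.004 -0.217]
local cm [0.149 0.005 1.974]
tilt fix deg [-0.071  0.032 -0.   ]
```

Hole at (0.4985, 0.2885). I'll lower the rod into it, with foot entry at about TCP 0.241.

Emit:
{"api": "arm_command", "payload": {
  "plan": [
    {"dx": 0.15,"dy": 0,"dz": 0.8,"rx": -0.07,"ry": 0,"rz": 0},
    {"dx": 0,"dy": 0,"dz": 0.8,"rx": 0,"ry": 0,"rz": 0},
    {"dx": 0,"dy": 0,"dz": 0.8,"rx": 0,"ry": 0,"rz": 0},
    {"dx": 0,"dy": 0,"dz": 0,"rx": 0,"ry": 0,"rz": 0}
  ]
}}

```text
t: 26.13
tool_pos: [0.4998, 0.2889, 0.2448]
tcp_rot: [2.132, 2.306, 0.005]
ft_force: [-1.4, 0.7, -2.0]
width: 0.0226
```

```bash
python3 go.py 0.499 0.2885 0.15
```

```text
t 26.1333 pos [0.5   0.289 0.245] w 0.02261480480258548 F [-1.37   0.671 -1.961]
R [[-0.0783, 0.9969, 0.0028], [0.9969, 0.0783, 0.0014], [0.0012, 0.0029, -1.0]] q [-0.879  0.546  0.479  1.722 -0.3    0.944 -0.204]
local cm [-0.043 -0.11   9.476]
tilt fix deg [ 0.167 -0.068  0.   ]
```

Emit:
{"api": "arm_command", "payload": {
  "plan": [
    {"dx": -0.04,"dy": -0.11,"dz": 0.6,"rx": 0.17,"ry": -0.07,"rz": 0},
    {"dx": 0,"dy": 0,"dz": 0.8,"rx": 0,"ry": 0,"rz": 0},
    {"dx": 0,"dy": 0,"dz": 0.8,"rx": 0,"ry": 0,"rz": 0},
    {"dx": 0,"dy": 0,"dz": 0,"rx": 0,"ry": 0,"rz": 0}
  ]
}}

```text
t: 26.47
tool_pos: [0.4984, 0.2883, 0.22]
tcp_rot: [-2.132, -2.307, 0.002]
ft_force: [-0.7, -0.1, -0.1]
width: 0.0222
```

```bash
python3 go.py 0.499 0.2885 0.15
```

```text
t 26.4667 pos [0.498 0.288 0.22 ] w 0.022161177070652578 F [-0.694 -0.077 -0.129]
R [[-0.0785, 0.9969, -0.0009], [0.9969, 0.0785, -0.0006], [-0.0005, -0.001, -1.0]] q [-0.87   0.574  0.465  1.751 -0.318  0.893 -0.189]
local cm [0.016 0.069 6.998]
tilt fix deg [-0.057  0.031  0.   ]
```

Emit:
{"api": "arm_command", "payload": {
  "plan": [
    {"dx": 0,"dy": 0.05,"dz": 1,"rx": 0,"ry": 0,"rz": 0},
    {"dx": 0,"dy": 0,"dz": 1,"rx": 0,"ry": 0,"rz": 0},
    {"dx": 0,"dy": 0,"dz": 1,"rx": 0,"ry": 0,"rz": 0},
    {"dx": 0,"dy": 0,"dz": 1,"rx": 0,"ry": 0,"rz": 0},
    {"dx": 0,"dy": 0,"dz": 1,"rx": 0,"ry": 0,"rz": 0},
    {"dx": 0,"dy": 0,"dz": 0.8,"rx": 0,"ry": 0,"rz": 0},
    {"dx": 0,"dy": 0,"dz": 0,"rx": 0,"ry": 0,"rz": 0}
  ]
}}

```text
t: 27.05
tool_pos: [0.4986, 0.288, 0.1548]
tcp_rot: [-2.132, -2.307, 0.004]
ft_force: [0.3, -0.1, -1.4]
width: 0.0223
```

```bash
python3 go.py 0.499 0.2885 0.1461
```

```text
t 27.05 pos [0.499 0.288 0.155] w 0.022293321093642234 F [ 0.317 -0.114 -1.448]
R [[-0.0784, 0.9969, -0.002], [0.9969, 0.0784, -0.0016], [-0.0014, -0.0021, -1.0]] q [-0.837  0.655  0.419  1.811 -0.369  0.755 -0.144]
local cm [0.043 0.045 0.867]
tilt fix deg [-0.119  0.081 -0.   ]
```

Emit:
{"api": "arm_command", "payload": {
  "plan": [
    {"dx": 0.04,"dy": 0.04,"dz": 0.4,"rx": -0.12,"ry": 0.08,"rz": 0},
    {"dx": 0,"dy": 0,"dz": 0.35,"rx": 0,"ry": 0,"rz": 0},
    {"dx": 0,"dy": 0,"dz": 0.1,"rx": 0,"ry": 0,"rz": 0}
  ]
}}

```text
t: 27.3
tool_pos: [0.4992, 0.2885, 0.1452]
tcp_rot: [2.133, 2.306, 0.0]
ft_force: [-2.3, -0.2, 9.4]
width: 0.0223
```

```bash
python3 go.py 0.499 0.2885 0.1461
```

```text
t 27.3 pos [0.499 0.288 0.145] w 0.022260342851748202 F [-2.344 -0.229  9.445]
R [[-0.0782, 0.9969, 0.0003], [0.9969, 0.0782, -0.0], [-0.0, 0.0003, -1.0]] q [-0.831  0.668  0.41   1.819 -0.378  0.732 -0.137]
local cm [ 0.006 -0.024 -0.087]
tilt fix deg [ 0.015  0.002 -0.   ]
```

Flange seated, with 9 N contact at the height where it was gripped. Releasing now.

Emit:
{"api": "arm_command", "payload": {
  "plan": [
    {"dx": 0,"dy": 0,"dz": 0,"rx": 0,"ry": 0,"rz": 0},
    {"dx": 0,"dy": 0,"dz": 0,"rx": 0,"ry": 0,"rz": 0},
    {"dx": 0,"dy": 0,"dz": 0,"rx": 0,"ry": 0,"rz": 0},
    {"dx": 0,"dy": 0,"dz": 0,"rx": 0,"ry": 0,"rz": 0},
    {"dx": 0,"dy": 0,"dz": 0,"rx": 0,"ry": 0,"rz": 0}
  ],
  "claw": -0.2
}}

```text
t: 27.72
tool_pos: [0.5008, 0.2892, 0.147]
tcp_rot: [2.132, 2.306, 0.007]
ft_force: [-0.3, -0.8, 0.1]
width: 0.0514
```

Emit:
{"api": "arm_command", "payload": {
  "plan": [
    {"dx": 0,"dy": 0,"dz": -1,"rx": 0,"ry": 0,"rz": 0},
    {"dx": 0,"dy": 0,"dz": -1,"rx": 0,"ry": 0,"rz": 0},
    {"dx": 0,"dy": 0,"dz": -1,"rx": 0,"ry": 0,"rz": 0},
    {"dx": 0,"dy": 0,"dz": -1.5,"rx": 0,"ry": 0,"rz": 0},
    {"dx": 0,"dy": 0,"dz": -1.5,"rx": 0,"ry": 0,"rz": 0},
    {"dx": 0,"dy": 0,"dz": -2,"rx": 0,"ry": 0,"rz": 0},
    {"dx": 0,"dy": 0,"dz": -2,"rx": 0,"ry": 0,"rz": 0},
    {"dx": 0,"dy": 0,"dz": -2,"rx": 0,"ry": 0,"rz": 0},
    {"dx": 0,"dy": 0,"dz": -2,"rx": 0,"ry": 0,"rz": 0},
    {"dx": -3,"dy": 0,"dz": -1,"rx": 0,"ry": 0,"rz": 0},
    {"dx": -3,"dy": 0,"dz": 0,"rx": 0,"ry": 0,"rz": 0},
    {"dx": -3,"dy": 0,"dz": 0,"rx": 0,"ry": 0,"rz": 0},
    {"dx": 0,"dy": 0,"dz": 0,"rx": 0,"ry": 0,"rz": 0},
    {"dx": 0,"dy": 0,"dz": 0,"rx": 0,"ry": 0,"rz": 0}
  ]
}}

```text
t: 28.88
tool_pos: [0.5097, 0.1969, 0.3211]
tcp_rot: [2.126, 2.304, 0.034]
ft_force: [-0.2, 1.4, -0.5]
width: 0.0515
```

```bash
python3 go.py 0.499 0.2885 0.1461;python3 -c "
from h import *
np.save('pics/T18.npy',wpose(robot.sense()))
c=cam('wrist','w18')['pixels'];s=cam('scene','s18')['pixels']
cv2.imwrite('pics/c18.png',np.hstack([cv2.resize(c[30:180,205:355],None,fx=3,fy=3,interpolation=2),cv2.resize(s[210:300,300:370],(350,450),interpolation=2)]))"
```

```text
t 28.8833 pos [0.51  0.197 0.321] w 0.05147384475633584 F [-0.167  1.39  -0.48 ]
R [[-0.0805, 0.9966, 0.0196], [0.9967, 0.0803, 0.0113], [0.0097, 0.0205, -0.9997]] q [-0.781  0.411  0.53   1.715 -0.24   1.056 -0.092]
local cm [ 9.048 -0.685 17.581]
tilt fix deg [ 1.173 -0.554  0.   ]
```

View pics/c18.png

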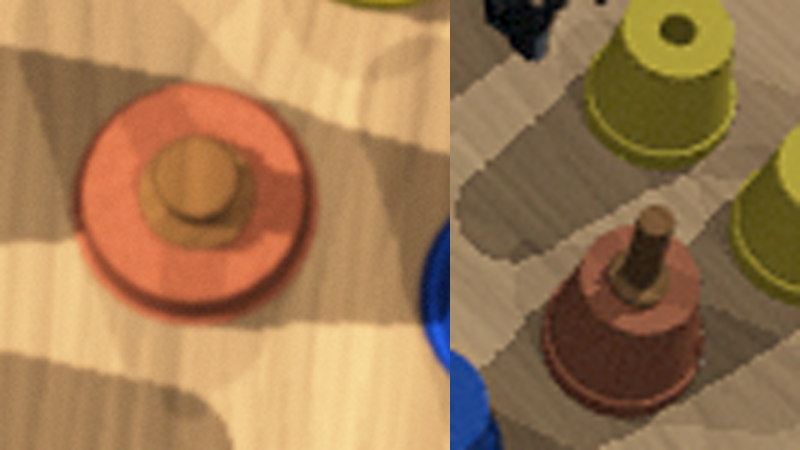

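View pics/s18.png

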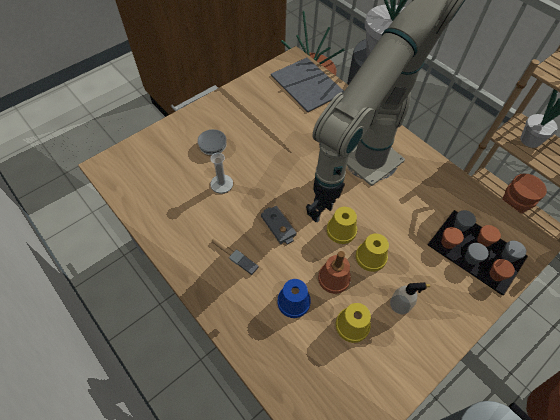

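```bash
python3 - <<'E'
from h import *
np.set_printoptions(precision=4,suppress=True)
c=load('w18');T=np.load('pics/T18.npy')
print('top',wpix(c,T,205+197/3,30+177/3,.196),'flange',wpix(c,T,205+197/3,30+191/3,.116))
print(robot.sign_off())
E
```

```text
top [0.4999 0.2878 0.196 ] flange [0.5    0.2882 0.116 ]
the job is handed in; nothing more can be done
None
```

The job is done and handed in at about 29 s of the 70 s allowed. `sign_off` reports no verdict, so the results below are my own checks.

- **Tall plug:** I lifted it from its cavity and let it drop upright down the tube onto the stuck plug.
- **Pressing:** I pushed both plugs down with the rod until they hit a hard stop at about 30 N. The rod's foot was then about 110 mm up. The wrist camera puts the tall plug's top at 109–111 mm, and 111 mm is expected when bottomed out.
- **Rod:** It is back in the terracotta pot's hole, flange seated with about 9 N before I let go. Its top measured (0.500, 0.288) and its flange (0.500, 0.288), so it stands upright. That is within about 2 mm of the hole, which I measured at (0.4985, 0.2885).
- **Other objects:** In the last scene picture the short plug, mister, saucers, brush and the blue and yellow pots look where they were. I judged this by eye and did not measure it. The gripper was open and clear of everything.

No check failed. The camera measurements disagreed by 1–4 mm at most for the plug and rod, and by up to about 10 mm in y for the tube, where the scene camera was the outlier. I used the close wrist-camera values.

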